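# Hang a washed alternator bracket on the drying slide and run it up to the blower

### The arm

A 7-joint arm with a two-finger parallel gripper is mounted at the origin on the work surface. World frame = base frame: x ahead of the robot, y to its left, z up, the work surface at z = 0. Lengths are in mm, angles in rad, forces in N, time in s.
With the tool pointing down it reaches from about 425 to 925 mm from the base axis. Payload 6.8 kg.
Tool frame: the origin (TCP) lies on the centre line of the jaws, within the pads' length; the fingertips stand 25 mm ahead of it and the grasp point (between the pads) lies 6 mm ahead of it (manip.finger_overhang is the distance from the TCP to the fingertips, in mm); z points along the fingers, y is the line along which they close (so a half turn about z gives the same grasp; the last joint's range is limited). The gripper opens to 88 mm and grips with 3 to 60 N. Pads are 20 mm wide; open, the fingers measure 115 mm over their backs; the gripper's body (75 mm by 178 mm) begins 61 mm behind the grasp point.
Start: joints at [-1.241, 0.477, 0.022, 1.555, -0.011, 1.109, -0.083], TCP at [286.164, 611.357, 247.664] pointing down, gripper open.
Joint ranges: [-2.96, 2.96], [-0.34, 2.1], [-1.41, 1.46], [0.24, 2.44], [-1.37, 4.51], [0.17, 1.92], [-2.96, 2.96]. Speed limits (rad/s): [2.39, 2.39, 3.14, 3.14, 3.14, 3.14, 3.14].

### API

Orientations are given as a unit quaternion [x, y, z, w].
In Python, from rig import manip gives the robot as it stands. The module is installed in compiled form; this text tells all that it offers.
- The arm moves only by the tool jog_arm, never from a script. Its argument "increments" is a list of rows, each a list of 3 entries, a list of its own where there are three numbers: the finger opening in mm, from 0 to 87.8, then the shift along the tool's x, y, z in mm, then the turn, a rotation vector about the tool's x, y, z in rad. A call has 1 to 12 rows; each row is the pose to reach, as a shift and turn from the pose commanded when the call began, along the tool's axes at that moment; what a row does not reach only later rows make up. A row lasts 1/12 s, in which the tool goes at most 41.7 mm and 7.16 degrees, less where a joint would pass 70% of its speed; a pose out of reach is approached as far as the arm can. A call with a gripper value outside its range is refused whole. The fingers move at their own pace and stop on an object; "grip_force" is the grip in N (left out, the last holds). Time passes only in rows, so rows that repeat a pose let the fingers close. It gives the time, the measured TCP pose, the force, the opening and the grip force at its end, in the units of the state.
- manip.observe(): the state, without advancing time (a new reading comes with each control period).
- manip.snapshot(name): name is "scene" or "side" or "wrist"; returns a dict with "pixels" (480x640x3 uint8, blue, green, red), "mtx" (3x3 intrinsics, pixels), "view" (4x4, takes a point from world to camera coordinates); the wrist camera has in their place "mount" (4x4, takes a point from camera to tool coordinates, whose origin is the TCP and whose axes are the flange's). Camera axes: x right, y down, z forward; pixel columns grow to the right and rows downward; lengths in mm; the calibration is good to about 2 mm. A picture is of the moment at which its call begins: read the wrist's pose just before it. There is no depth.
- manip.hand_in(): hands the job in; it is judged then, once.
The state is a dict: "clock": time; "joints": joint angles; "joint_vel": joint speeds; "effort": joint torques, N m; "position": TCP position; "orientation": TCP orientation; "ft_force": force on the tool from outside, world axes, zero at the start; "moment": the same for the moment, N m; "width": finger opening in mm; "grasp_force": force on a finger pad.
Only numpy, scipy, OpenCV 4.12 (cv2) and the standard library are available. Lean on these libraries where they do the work, as an engineer would, in place of code of your own. Each camera call takes 0.05 s, during which the arm holds its last target. There are 200 camera calls.

### The job

Put the washed alternator bracket to dry. It lies on its side: first stand it up on its two feet on the cardboard mat or the bench and let go, then take it again by its lug from above and hang it astride the carriage's horizontal bar, with the carriage still well away from the blower (in the first half of its travel). With the bracket let go on the bar, slide the carriage fully home against the stop at the blower and let go; do not drop the bracket, and leave the other tools and parts where they are.

Things in the scene. Friction and masses are not known exactly. Their poses are not given: they have to be found in the camera images.
- bracket: Loose U-shaped aluminium bracket, 0.25 to 0.5 kg: 80 mm wide (y), 40 deep (x), 120 tall (z). Legs 12 thick, 70 long, 56 mm gap between; cross-piece 14 thick on top of them; on its middle a lug 24 wide, 40 deep, 36 high. Origin: between the feet undersides; z towards the lug. Starts lying on one leg's outer face, z level and roughly to +y (within 0.6 rad), origin 40 above the mat.
- lug_mid (a point): Middle of the bracket's lug, 102 mm along the bracket's z from its origin; axes as the bracket's. The bracket's centre of mass is about 61 mm above its feet: let go on its feet tilted about its x by less than 30 degrees, it settles upright. A half turn about z makes no difference.
- mat: Flat cardboard sheet stuck to the bench as a mat, 260 x 260 x 4 mm; origin at the centre of its underside, its top at z = 4 mm.
- slide_base: Fixed base of the drying slide, 150 mm wide (x), 405 mm long (y, -170 to +235), with two guide rods, end blocks and at its -y end the blower: a green box 150 x 90 x 175 mm, its grille face at y = -200 mm. Origin on the bench, under the middle of the bar's travel; yaw within 0.25 rad of 0.
- carriage (a joint): Carriage position along the slide in m: 0 at the end away from the blower, 0.200 against the stop at the blower; grows along the base's -y. Starts between 0 and 0.07. Friction about 2.5 N; stays where it is left. Its aluminium deck is 130 mm (x) by 170 mm (y), top 46 mm above the bench.
- bar_top (a point): Top face of the carriage's square bar, middle of its width, at the best hanging place, 145 mm above the bench. Bar 24 x 24 mm along this point's x, from 71 mm towards the robot (-x, free end) to 64 mm beyond, where an upright no higher than the bar holds it from below. Axes as slide_base's. Hung, the bracket's x lies along the bar, its feet 70 mm below this point, clear of the deck.
- handle_mid (a point): On the axis of the carriage's upright black handle, a 24 mm thick round post from 46 to 131 mm above the bench; this point is 100 mm above the bench, 100 mm from the bar's centre line on the side away from the blower. Axes as slide_base's.
- wrench: Bystander: 180 mm steel wrench lying on the bench.
- screwdriver: Bystander: 190 mm screwdriver with a blue handle, lying on the bench.
- can: Bystander: steel can, 66 mm across, 110 mm tall.
- bearing: Bystander: steel bearing ring, 72 mm across, 22 mm high.

How it is judged:
By the outcome, as a careful person would: the job done as asked, in the order asked, and still so for the second after the job is handed in, with the robot touching nothing.
It also fails if it takes over 72 s, if anything falls off the work surface, if the arm or the gripper's body presses on something with over 40 N, if the wrist force passes 120 N, or if a joint passes its speed limit or range.

## Working session

There is one attempt and no reset: what is moved stays moved. The work goes in short steps, Python scripts to look and compute and a tool call to move; the robot and the scene stay as the last step left them, time stands still between calls to the robot, and variables do not carry over. Pictures are saved under pics/ and viewed, at most 14 in all, crops included, and the job is handed in when it is done.

Besides the shell and the picture viewer there is one more tool, called after "Request:" by a JSON object that holds its "fn" and its "kwargs", one argument or row to a line. jog_arm: Moves the arm, as the interface text tells. Its arguments: {"type":"object","properties":{"increments":{"type":"array"},"grip_force":{"type":"number"}},"required":["increments"]}

```bash
mkdir -p pics
cat > h.py <<'E'
import numpy as np,cv2
from rig import manip
from scipy.spatial.transform import Rotation as R
def snap(n,f):
    o=manip.observe(); s=manip.snapshot(n); cv2.imwrite('pics/'+f+'.png',s['pixels'])
    if n=='wrist':
        T=np.eye(4);T[:3,:3]=R.from_quat(o['orientation']).as_matrix();T[:3,3]=o['position']
        s['view']=np.linalg.inv(T@s['mount'])
    np.savez('pics/'+f+'.npz',mtx=s['mtx'],view=s['view']); return s
def ray(f,uv):
    d=np.load('pics/'+f+'.npz'); Ri=d['view'][:3,:3].T; c=-Ri@d['view'][:3,3]
    v=Ri@np.linalg.inv(d['mtx'])@np.array([uv[0],uv[1],1.]); return c,v
def onz(f,uv,z):
    c,v=ray(f,uv); return np.round(c+v*(z-c[2])/v[2],1)
def proj(f,p):
    d=np.load('pics/'+f+'.npz'); q=d['mtx']@(d['view']@np.append(p,1))[:3]; return np.round(q[:2]/q[2],1)
E
python3 - <<'E'
from h import *
a=snap('scene','s1');b=snap('side','d1');w=snap('wrist','w1')
for f in('s1','d1','w1'):print(f,np.round(ray(f,(320,240))[0]),onz(f,(320,240),0))
o=manip.observe();print(o)
E
```

```text
s1 [1428.  601.  702.] [409.2  47.9   0. ]
d1 [ 342. -365.  719.] [615.6 234.6   0. ]
w1 [215. 644. 383.] [315.  597.2   0. ]
{'clock': 0.15, 'joints': array([-1.24111676,  0.47760484,  0.02235728,  1.55614363, -0.01150712,
        1.10931535, -0.08311872]), 'joint_vel': array([-1.89144470e-03, -2.19652342e-03,  1.98347805e-05, -3.48981374e-03,
        8.63777114e-04,  9.38557094e-04,  1.02228448e-03]), 'effort': array([ 3.10685566e-03, -5.83290124e+01,  1.53705329e+00, -2.72873855e+01,
       -5.41246450e-02,  1.44245970e-02,  6.00388739e-05]), 'position': array([285.98802771, 610.97974702, 246.94295028]), 'orientation': array([ 2.17152188e-01,  9.76137529e-01, -6.63828295e-04, -1.01059112e-04]), 'ft_force': array([-0.11192951,  0.32015866, -0.72122053]), 'moment': array([-0.00884364, -0.03296947,  0.00259593]), 'grasp_force': 0.0, 'width': 87.699921965242}
```

View pics/s1.png

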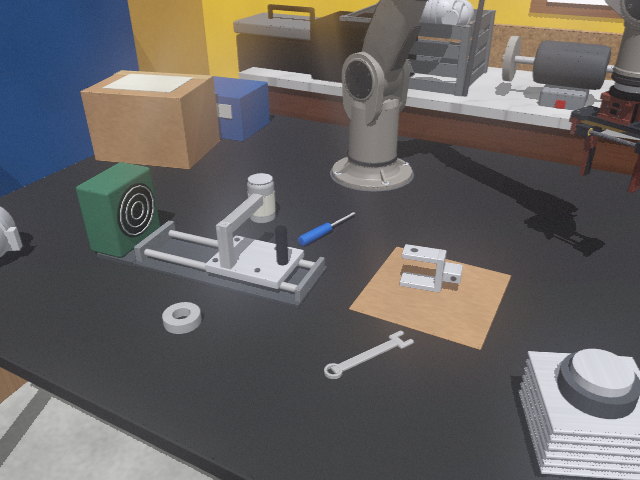

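View pics/d1.png

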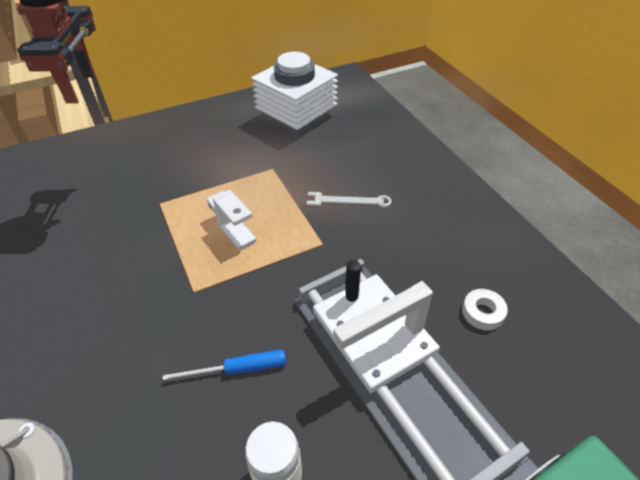

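The scene view shows the bracket on the mat at about (430,270) with its lug to the right (+y). The carriage is near (255,258) with its handle at (282,245). The side view shows the bracket at (235,218) and the bar from (340,333) to (425,295). Next I'll enlarge these areas.

Run:
```python
import cv2,numpy as np
s=cv2.imread('pics/s1.png');d=cv2.imread('pics/d1.png')
c=lambda im,x,y,w,h,k:cv2.resize(im[y:y+h,x:x+w],None,fx=k,fy=k,interpolation=cv2.INTER_CUBIC)
a=np.hstack([c(s,390,235,80,60,5),c(d,200,180,80,60,5)])
b=np.hstack([c(s,200,185,133,100,3),c(d,305,250,133,100,3)])
b=b[:, :798]; a=a[:,:798]
cv2.imwrite('pics/c1.png',np.vstack([a,b]))
```

```text
(no output)
```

View pics/c1.png

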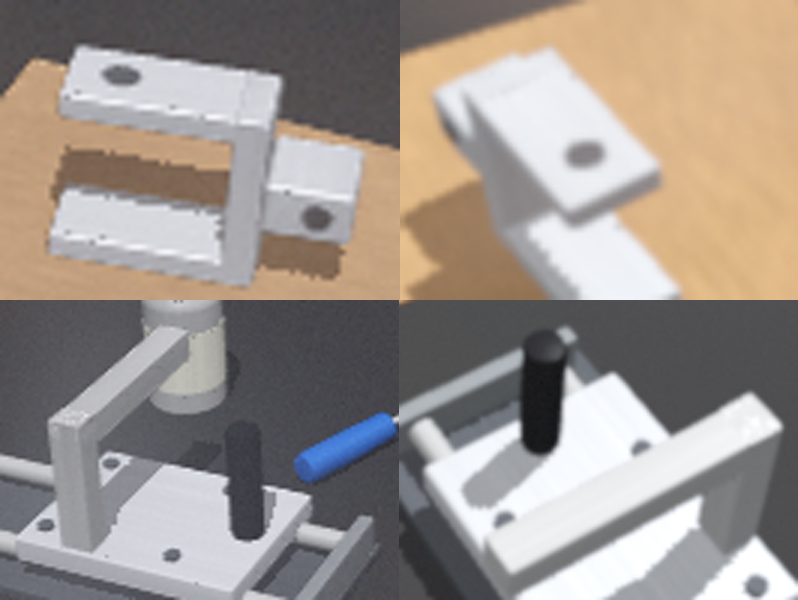

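Run:
```python
from h import *
from scipy.optimize import least_squares
S=lambda u,v:(390+u/5,235+v/5); D=lambda u,v:(200+(u-400)/5,180+v/5)
S3=lambda u,v:(200+u/3,185+(v-300)/3); D3=lambda u,v:(305+(u-400)/3,250+(v-300)/3)
# bracket top leg outer face z=84 ; along = bracket z (0..84), across +-20
obs=[('s1',S(77,45),0,-1),('s1',S(62,98),0,1),('s1',S(275,125),84,1),('s1',S(282,75),84,-1),
('d1',D(468,92),84,-1),('d1',D(550,48),84,1),('d1',D(660,172),0,1),('d1',D(572,212),0,-1)]
for o in obs: print(o[0],onz(o[0],o[1],84))
def f(p):
    a=np.array([np.cos(p[2]),np.sin(p[2])]);n=np.array([a[1],-a[0]])
    return np.ravel([np.r_[p[:2]+a*l+n*20*s]-onz(c,uv,84)[:2] for c,uv,l,s in obs])
r=least_squares(f,[520,290,1.57]);print('bracket origin,dir',r.x,np.round(r.fun,1))
for c,uv in [('s1',S3(50,420)),('s1',S3(88,432)),('s1',S3(160,328)),('s1',S3(188,338)),('d1',D3(485,540)),('d1',D3(518,574)),('d1',D3(750,393)),('d1',D3(782,430))]: print(c,onz(c,uv,145))
for c,uv in [('s1',S3(243,428)),('d1',D3(545,345))]: print('handle',onz(c,uv,131))
# mat corners
for c,uv in [('s1',(397,250)),('s1',(510,268)),('s1',(481,341)),('s1',(354,299)),('d1',(274,174)),('d1',(319,237)),('d1',(190,285)),('d1',(161,222))]: print('mat',onz(c,uv,4))
```

```text
s1 [464.9 277.5  84. ]
s1 [505.5 286.6  84. ]
s1 [485.7 367.6  84. ]
s1 [448.9 358.9  84. ]
d1 [447.6 351.1  84. ]
d1 [483.6 361.4  84. ]
d1 [498.4 277.7  84. ]
d1 [462.6 272.2  84. ]
bracket origin,dir [483.12547779 277.98905129   1.77398874] [-1.4 -3.5 -2.8 -4.6  0.1 -3.3 -2.3 -2.7 -1.   5.1  2.2  2.9  4.3  4.3
  0.9  1.8]
s1 [662.6 -46.3 145. ]
s1 [664.  -14.6 145. ]
s1 [517.  -57.2 145. ]
s1 [521.2 -30.3 145. ]
d1 [505.9 -43.6 145. ]
d1 [511.3 -65.6 145. ]
d1 [659.6 -25.9 145. ]
d1 [660.9 -51.4 145. ]
handle [593.   59.2 131. ]
handle [589.7  55.1 131. ]
mat [373.5 228.    4. ]
mat [330.2 471.2   4. ]
mat [592.9 476.8   4. ]
mat [585.4 219.6   4. ]
mat [607.4 459.8   4. ]
mat [615.7 239.4   4. ]
mat [353.8 235.1   4. ]
mat [343.  419.9   4. ]
```

```bash
cat >> h.py <<'E'
def delta(G,y,t,off=6.):
    """G: grasp point wanted; y: closing axis; t: tool z. Prints shift & rotvec in tool axes."""
    o=manip.observe();Rc=R.from_quat(o['orientation']);t=np.array(t,float)/np.linalg.norm(t)
    y=np.array(y,float); y-=t*(y@t); y/=np.linalg.norm(y)
    if y@Rc.as_matrix()[:,1]<0: y=-y
    Rt=R.from_matrix(np.c_[np.cross(y,t),y,t]); P=np.array(G)-off*t
    s=Rc.inv().apply(P-o['position']); print('shift',np.round(s,1),'turn',np.round((Rc.inv()*Rt).as_rotvec(),3),'TCP',np.round(P,1),'clk',round(o['clock'],2))
E
python3 - <<'E'
from h import *
a=1.774;b=np.array([np.cos(a),np.sin(a),0]);c=np.array([b[1],-b[0],0])
th=np.radians(35);t=np.array([0,0,-1])*np.cos(th)-b*np.sin(th)
G=np.array([483.1,278,44])+b*82
delta(G-t*130,c,t);delta(G,c,t)
E
```

```text
shift [-224.   -89.6   91.7] turn [ 0.283 -0.565  0.9  ] TCP [450.8 434.7 155.4] clk 0.15
shift [-268.6 -149.3  198.3] turn [ 0.283 -0.565  0.9  ] TCP [465.9 361.7  48.9] clk 0.15
```

Request:
{"fn": "jog_arm", "kwargs": {
  "increments": [
    [87.5, [-40, -16, 10], [0.03, -0.06, 0.1]],
    [87.5, [-75, -30, 25], [0.06, -0.12, 0.2]],
    [87.5, [-110, -44, 40], [0.1, -0.19, 0.3]],
    [87.5, [-145, -58, 55], [0.13, -0.25, 0.4]],
    [87.5, [-180, -72, 70], [0.16, -0.32, 0.51]],
    [87.5, [-210, -84, 85], [0.2, -0.39, 0.62]],
    [87.5, [-224, -90, 92], [0.23, -0.46, 0.73]],
    [87.5, [-224, -90, 92], [0.26, -0.52, 0.83]],
    [87.5, [-224, -90, 92], [0.283, -0.565, 0.9]],
    [87.5, [-224, -90, 92], [0.283, -0.565, 0.9]],
    [87.5, [-224, -90, 92], [0.283, -0.565, 0.9]],
    [87.5, [-224, -90, 92], [0.283, -0.565, 0.9]]
  ],
  "grip_force": 50
}}

```text
clock: 1.15
position: [451.0, 434.7, 155.7]
orientation: [0.602, 0.74, -0.189, 0.232]
ft_force: [-0.3, -0.5, -0.0]
width: 87.4
grasp_force: 0.0
```

Run:
```python
from h import *
snap('wrist','w2')
a=1.774;b=np.array([np.cos(a),np.sin(a),0]);c=np.array([b[1],-b[0],0])
th=np.radians(35);t=np.array([0,0,-1])*np.cos(th)-b*np.sin(th)
G=np.array([483.1,278,44])+b*82
delta(G,c,t); print(manip.observe()['joints'])
O=np.array([483.1,278,44])
for zb in (0,70,84,120):
  for x in(-20,20):
    h=12 if zb==120 else 40
    print(zb,x,h,proj('w2',O+b*zb+c*x+[0,0,h]))
```

```text
shift [  0.4  -0.4 130.4] turn [ 0.001 -0.002  0.001] TCP [465.9 361.7  48.9] clk 1.2
[-1.31396063  0.75454521  0.40807122  1.52064292  0.16344536  1.34208405
 -0.81550264]
0 -20 40 [298.7 326.1]
0 20 40 [340.3 326.2]
70 -20 40 [294.6 288.3]
70 20 40 [344.7 288.3]
84 -20 40 [293.6 278.7]
84 20 40 [345.9 278.8]
120 -20 12 [292.6 219.8]
120 20 12 [347.1 219.9]
```

View pics/w2.png

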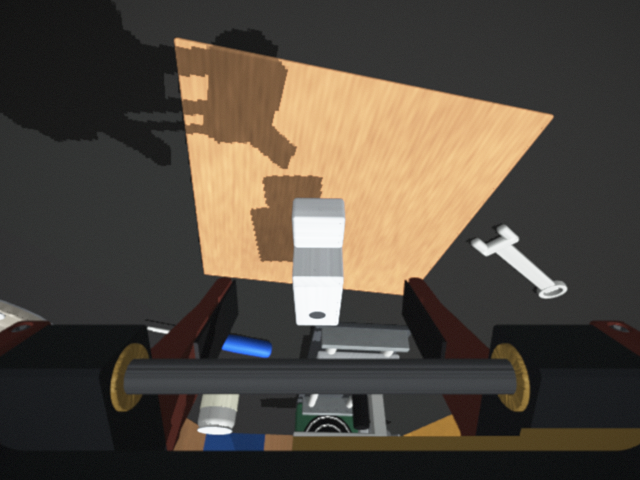

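The wrist view shows the bracket at columns 293–343, with the lug end at rows 199–222 and the foot end at row 325. This matches the prediction within a couple of pixels, so I'll descend and grip.

Request:
{"fn": "jog_arm", "kwargs": {
  "increments": [
    [87.5, [0, 0, 35], [0, 0, 0]],
    [87.5, [0, 0, 70], [0, 0, 0]],
    [87.5, [0, 0, 100], [0, 0, 0]],
    [87.5, [0, 0, 120], [0, 0, 0]],
    [87.5, [0, 0, 130], [0, 0, 0]],
    [87.5, [0, 0, 130], [0, 0, 0]],
    [30, [0, 0, 130], [0, 0, 0]],
    [30, [0, 0, 130], [0, 0, 0]],
    [30, [0, 0, 130], [0, 0, 0]],
    [30, [0, 0, 130], [0, 0, 0]],
    [30, [0, 0, 130], [0, 0, 0]],
    [30, [0, 0, 130], [0, 0, 0]]
  ],
  "grip_force": 55
}}

```text
clock: 2.2
position: [466.0, 362.5, 49.4]
orientation: [0.603, 0.74, -0.189, 0.233]
ft_force: [-0.4, -0.7, 0.3]
width: 50.9
grasp_force: 0.0
```

Request:
{"fn": "jog_arm", "kwargs": {
  "increments": [
    [30, [0, 0, 0], [0, 0, 0]],
    [30, [0, 0, 0], [0, 0, 0]],
    [30, [0, 0, 0], [0, 0, 0]]
  ]
}}

```text
clock: 2.45
position: [465.5, 362.0, 49.2]
orientation: [0.603, 0.739, -0.19, 0.233]
ft_force: [-2.3, 0.4, 2.5]
width: 39.9
grasp_force: 54.7
```

Run:
```python
from h import *
o=manip.observe();Rm=R.from_quat(o['orientation']).as_matrix();print('world up in tool',np.round(Rm.T@[0,0,1],3))
ph=np.radians(60);d=np.array([np.cos(ph),np.sin(ph),0]);c=np.array([d[1],-d[0],0])
t=Rm[:,2];th=np.arcsin(np.hypot(*t[:2]));print(np.degrees(th))
tf=np.cos(th)*d+np.array([0,0,-np.sin(th)])
o0=Rm[:,1]
y=c if o0@[.98,.2,0]>0 else -c
Rt=R.from_matrix(np.c_[np.cross(y,tf),y,tf]);Rc=R.from_matrix(Rm)
P=np.array([470,345,120])-6*tf
print('shift',Rc.inv().apply(P-o['position']).round(1),'turn',(Rc.inv()*Rt).as_rotvec().round(3))
```

```text
world up in tool [-0.573 -0.    -0.82 ]
34.956977003297055
shift [-60.   -2.4 -48.7] turn [-0.141  1.495  0.792]
```

Request:
{"fn": "jog_arm", "kwargs": {
  "increments": [
    [30, [-6, 0, -8], [0, 0, 0]],
    [30, [-17, 0, -24], [0, 0, 0]],
    [30, [-28, 0, -40], [-0.005, 0.05, 0.026]],
    [30, [-38, 0, -54], [-0.011, 0.12, 0.064]],
    [30, [-46, 0, -64], [-0.018, 0.195, 0.103]],
    [30, [-50, 0, -66], [-0.025, 0.27, 0.143]],
    [30, [-52, 0, -64], [-0.033, 0.345, 0.183]],
    [30, [-54, 0, -62], [-0.04, 0.42, 0.223]],
    [30, [-56, 0, -60], [-0.047, 0.495, 0.262]],
    [30, [-56, -1, -60], [-0.054, 0.57, 0.302]],
    [30, [-57, -1, -58], [-0.061, 0.645, 0.342]],
    [30, [-57, -1, -58], [-0.067, 0.71, 0.376]]
  ]
}}

```text
clock: 3.45
position: [467.7, 346.8, 129.7]
orientation: [0.748, 0.655, 0.102, 0.013]
ft_force: [0.3, -0.6, -3.5]
width: 39.6
grasp_force: 54.7
```

```bash
cat > t.py <<'E'
from h import *
o=manip.observe();Rm=R.from_quat(o['orientation']).as_matrix()
ph=np.radians(60);d=np.array([np.cos(ph),np.sin(ph),0]);c=np.array([d[1],-d[0],0])
th=np.radians(35)
tf=np.cos(th)*d+np.array([0,0,-np.sin(th)])
import sys
delta([470,345,float(sys.argv[1])],c,tf);print(o['joints'].round(2))
E
python3 t.py 110
```

```text
shift [-8.2 -1.8 15.2] turn [-0.071  0.782  0.414] TCP [467.5 340.7 113.4] clk 3.45
[-1.    0.4   0.29  2.05 -0.17  0.51 -0.73]
```

```bash
sed -i 's/\[470,345,/[545,400,/' t.py; python3 t.py 112
```

```text
shift [55.2 64.1 32.2] turn [-0.071  0.782  0.414] TCP [542.5 395.7 115.4] clk 3.45
[-1.    0.4   0.29  2.05 -0.17  0.51 -0.73]
```

Request:
{"fn": "jog_arm", "kwargs": {
  "increments": [
    [30, [8, 9, 4], [-0.003, 0.04, 0.02]],
    [30, [16, 18, 8], [-0.009, 0.1, 0.055]],
    [30, [24, 27, 12], [-0.016, 0.18, 0.095]],
    [30, [32, 36, 16], [-0.024, 0.26, 0.138]],
    [30, [40, 45, 20], [-0.031, 0.34, 0.18]],
    [30, [48, 54, 26], [-0.038, 0.42, 0.222]],
    [30, [55, 64, 32], [-0.045, 0.5, 0.265]],
    [30, [55, 64, 32], [-0.053, 0.58, 0.307]],
    [30, [55, 64, 32], [-0.06, 0.66, 0.349]],
    [30, [55, 64, 32], [-0.067, 0.74, 0.392]],
    [30, [55, 64, 32], [-0.071, 0.782, 0.414]],
    [30, [55, 64, 32], [-0.071, 0.782, 0.414]]
  ]
}}

```text
clock: 4.45
position: [576.2, 381.5, 152.2]
orientation: [0.776, 0.491, 0.318, -0.238]
ft_force: [-0.9, 0.3, -4.9]
width: 39.9
grasp_force: 54.7
```

```bash
python3 t.py 86
python3 - <<'E'
from h import *
a=snap('scene','s2')['pixels'];b=snap('side','d2')['pixels']
c=lambda im,p:cv2.resize(im[int(p[1])-75:int(p[1])+75,int(p[0])-50:int(p[0])+50],None,fx=4,fy=4,interpolation=cv2.INTER_CUBIC)
p,q=proj('s2',[545,400,70]),proj('d2',[545,400,70]);print(p-[50,75],q-[50,75])
cv2.imwrite('pics/c2.png',np.hstack([c(a,p),c(b,q)]))
E
```

```text
shift [-47.6 -32.8  43.9] turn [-0.119  0.148  0.022] TCP [542.5 395.7  89.4] clk 4.45
[ 0.13  0.62 -0.74  2.02 -1.37  0.17  0.49]
[401.3 211.1] [203.8  99.6]
```

View pics/c2.png

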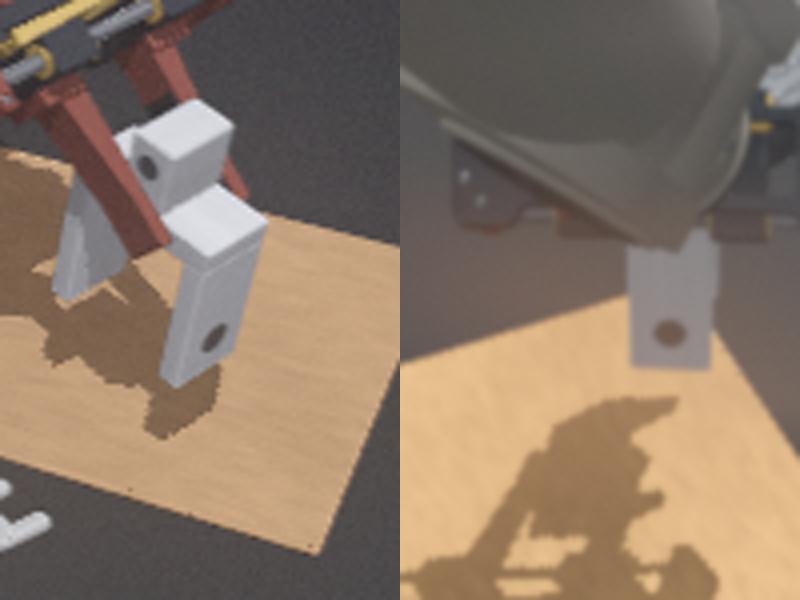

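```bash
cat > fk.py <<'E'
from h import *
from scipy.optimize import least_squares
o=manip.observe()
data=[([-1.24111676,.47760484,.02235728,1.55614363,-.01150712,1.10931535,-.08311872],[285.99,610.98,246.94],[.217152,.976138,-.000664,-.000101]),
([-1.31396,.754545,.408071,1.520643,.163445,1.342084,-.815503],[451,434.7,155.7],[.602,.74,-.189,.232]),
([-1.00,.40,.29,2.05,-.17,.51,-.73],[467.7,346.8,129.7],[.748,.655,.102,.013]),
([.13,.62,-.74,2.02,-1.37,.17,.49],[576.2,381.5,152.2],[.776,.491,.318,-.238])]
def fk(q,L,s=(1,1,1,1,1,1,1)):
    q=np.array(q)*s; T=R.from_euler('z',q[0]+L[0]); p=np.array([0,0,L[1]])
    T=T*R.from_euler('y',q[1])*R.from_euler('z',q[2]); p=p+T.apply([L[2],0,L[3]])
    T=T*R.from_euler('y',q[3]); p=p+T.apply([L[4],0,L[5]])
    T=T*R.from_euler('z',q[4])*R.from_euler('y',q[5]); p=p+T.apply([L[6],0,L[7]])
    return p,T*R.from_euler('z',q[6]+L[8])
def fit():
    best=None
    for m in range(16):
        s=np.ones(7); s[[0,2,4,6]]=[1-2*(m>>i&1) for i in range(4)]
        f=lambda L:np.concatenate([np.r_[fk(q,L,s)[0]-p,200*(fk(q,L,s)[1].inv()*R.from_quat(r)).as_rotvec()] for q,p,r in data])
        for l8 in(0,3.14,1.57,-1.57):
            e=least_squares(f,[2.374,300,0,350,0,350,0,250,l8])
            if best is None or e.cost<best[0].cost: best=(e,s)
    return best
if __name__=='__main__':
    e,s=fit();print(e.cost,s,e.x.round(3));print(e.fun.round(1));np.savez('fk.npz',L=e.x,s=s)
E
python3 fk.py
```

```text
96952.66841425117 [-1.  1. -1.  1. -1.  1. -1.] [   3.039   38.378 -361.274 -494.188 -113.668 -250.847  -54.575 -166.162
    4.595]
[ 4.500e+00 -1.070e+01 -1.016e+02  5.000e-01 -0.000e+00  2.900e+00
 -5.900e+00 -1.290e+01  9.800e+01  1.430e+01 -2.425e+02 -1.400e+00
 -6.300e+00  1.000e-01  2.500e+01 -6.430e+01  5.070e+01  3.500e+00
  4.200e+00  6.200e+00 -2.140e+01  7.200e+00  3.266e+02 -5.100e+00]
```

```bash
cat > fo.py <<'E'
from fk import *
import itertools
res=[]
Q=np.array([d[0] for d in data]);RR=[R.from_quat(d[2]) for d in data]
for s in itertools.product([1,-1],repeat=6):
    s=np.r_[s[0],1,s[1:]]
    for b5 in(0,np.pi):
      for b4 in (0,np.pi/2,np.pi):
       for b6 in (0,np.pi/2,np.pi,-np.pi/2):
        # free a,c : solve
        def M(q,a,c):return R.from_euler('ZYZYZYZ',[s[0]*q[0]+a,q[1],s[2]*q[2],s[3]*q[3]+b4,s[4]*q[4]+b5,s[5]*q[5]+b6,s[6]*q[6]+c]) if 0 else R.from_euler('z',s[0]*q[0]+a)*R.from_euler('y',q[1])*R.from_euler('z',s[2]*q[2])*R.from_euler('y',s[3]*q[3]+b4)*R.from_euler('z',s[4]*q[4]+b5)*R.from_euler('y',s[5]*q[5]+b6)*R.from_euler('z',s[6]*q[6]+c)
        # tool z must match downward quickly: check t_z component
        ez=sum((M(q,0,0).as_matrix()[2,2]-r.as_matrix()[2,2])**2 for q,r in zip(Q,RR))
        if ez>.05: continue
        f=lambda v:np.concatenate([(M(q,*v).inv()*r).as_rotvec() for q,r in zip(Q,RR)])
        e=min((least_squares(f,[a,c]) for a in(0,2,4) for c in(0,2,4)),key=lambda e:e.cost)
        res.append((e.cost,list(s),b4,b5,b6,e.x))
res.sort(key=lambda r:r[0])
for r in res[:4]:print(r)
E
python3 fo.py
```

```text
(np.float64(2.0557665028151274e-05), [np.int64(-1), np.int64(1), np.int64(-1), np.int64(1), np.int64(1), np.int64(1), np.int64(-1)], 3.141592653589793, 0, 3.141592653589793, array([-0.00309335,  1.56863894]))
(np.float64(2.055766502815237e-05), [np.int64(-1), np.int64(1), np.int64(-1), np.int64(1), np.int64(1), np.int64(-1), np.int64(-1)], 3.141592653589793, 3.141592653589793, 3.141592653589793, array([6.28009195, 4.7102316 ]))
(np.float64(2.0557665028152403e-05), [np.int64(-1), np.int64(1), np.int64(-1), np.int64(1), np.int64(-1), np.int64(1), np.int64(-1)], 0, 0, 0, array([-0.00309335,  1.56863894]))
(np.float64(2.0557665028152403e-05), [np.int64(-1), np.int64(1), np.int64(-1), np.int64(1), np.int64(-1), np.int64(-1), np.int64(-1)], 0, 3.141592653589793, 0, array([-3.09335429e-03,  4.71023160e+00]))
```

```bash
cat > ik.py <<'E'
from fk import data,R,np,manip,least_squares
s=np.array([-1,1,-1,1,-1,1,-1.])
lo=np.array([-2.96,-.34,-1.41,.24,-1.37,.17,-2.96]);hi=np.array([2.96,2.1,1.46,2.44,4.51,1.92,2.96])
E=R.from_euler
def chain(q):
    q=s*q;A=E('z',q[0]);B=A*E('y',q[1]);Bq=B*E('z',q[2]);C=Bq*E('y',q[3]);D=C*E('z',q[4]);F=D*E('y',q[5]);return A,B,Bq,C,D,F,F*E('z',q[6]+np.pi/2)
def J(q):
    A,B,Bq,C,D,F,G=chain(np.array(q));m=[r.as_matrix() for r in(A,Bq,C,D,F)]
    return np.c_[[0,0,1],m[0][:,1],m[1],m[2],m[3][:,1],m[4][:,[0,2]]]
K=np.vstack([J(d[0]) for d in data]);y=np.concatenate([d[1] for d in data])
x0=np.array([300,0,0,0,400,0,0,350,0,0,200.])
n=K.shape[1];w=np.r_[.02,.05,.05,.05,.02,.05,.05,.02,.05,.05,.02]
X=np.linalg.lstsq(np.vstack([K,np.diag(w)]),np.r_[y,w*x0],rcond=None)[0]
def pos(q):return J(q)@X
def solve(P,y,t,tries=30):
    t=np.array(t,float);t/=np.linalg.norm(t);best=None;rng=np.random.default_rng(0);q0=manip.observe()['joints']
    P=np.array(P)
    for sg in(1,-1):
        yy=sg*(np.array(y)-t*(np.array(y)@t));yy/=np.linalg.norm(yy);Rt=R.from_matrix(np.c_[np.cross(yy,t),yy,t])
        f=lambda q:np.r_[(pos(q)-P)/10,20*(chain(q)[-1].inv()*Rt).as_rotvec(),.01*(q-q0)]
        for k in range(tries):
            e=least_squares(f,np.clip(q0+rng.normal(0,.5*(k>0),7),lo+.01,hi-.01),bounds=(lo,hi),max_nfev=60)
            if best is None or e.cost<best[0].cost:best=(e,sg)
    e=best[0];return e.fun[:6]*np.r_[10,10,10,.05,.05,.05],e.x.round(2)
if __name__=='__main__':
    print(X.round(0),(K@X-y).round(1))
    th=np.radians(35)
    for b in(15,30,45):
      d=np.array([np.cos(np.radians(b)),np.sin(np.radians(b)),0]);c=[d[1],-d[0],0]
      for tilt in(0,15):
       for G in([545,400,88],[500,350,88],[690,260,84]):
        a=th+np.radians(tilt);t=np.cos(a)*d+np.array([0,0,-np.sin(a)])
        r,q=solve(np.array(G)-6*t,c,t,6);print(b,tilt,G,r.round(2),q)
E
python3 ik.py
```

```text
[294. -26.  16. -20. 522.   0. -20. 470.   5.   4. 293.] [-0.   0.   0.1 -0.3 -0.  -0.1  0.3 -0.2  0.1 -0.1  0.  -0.1]
15 0 [545, 400, 88] [ 0. -0.  0. -0. -0. -0.] [-0.4   0.72 -0.69  2.19  2.17  1.04 -0.92]
15 0 [500, 350, 88] [ 0. -0.  0. -0. -0. -0.] [-0.25  0.75 -0.86  2.33  2.2   1.19 -0.94]
15 0 [690, 260, 84] [ 0. -0.  0. -0. -0. -0.] [ 0.14  0.83 -0.85  2.1   2.44  0.86 -0.67]
15 15 [545, 400, 88] [ 0.  0.  0.  0. -0. -0.] [-0.36  0.63 -0.67  2.08  1.78  0.73 -0.56]
15 15 [500, 350, 88] [ 0.  0.  0.  0.  0. -0.] [-0.3   0.57 -0.72  2.24  1.86  0.75 -0.68]
15 15 [690, 260, 84] [ 0. -0.  0. -0. -0. -0.] [ 0.04  0.7  -0.71  1.98  1.89  0.53 -0.28]
30 0 [545, 400, 88] [ 0. -0.  0. -0.  0. -0.] [-0.05  0.84 -0.96  2.23  2.44  0.98 -0.68]
30 0 [500, 350, 88] [ 0. -0.  0. -0.  0. -0.] [ 0.05  0.84 -1.05  2.38  2.48  1.07 -0.7 ]
30 0 [690, 260, 84] [ 0. -0.  0. -0. -0. -0.] [ 0.47  1.04 -1.15  2.08  2.53  0.71 -0.23]
30 15 [545, 400, 88] [ 0. -0.  0. -0. -0. -0.] [-0.1   0.69 -0.89  2.12  1.96  0.65 -0.35]
30 15 [500, 350, 88] [ 0. -0.  0. -0. -0. -0.] [ 0.02  0.66 -0.99  2.26  2.04  0.7  -0.44]
30 15 [690, 260, 84] [ 0. -0.  0.  0. -0. -0.] [ 0.22  0.75 -0.84  1.97  1.92  0.39  0.03]
45 0 [545, 400, 88] [ 0. -0.  0. -0. -0. -0.] [ 0.28  1.04 -1.22  2.22  2.55  0.8  -0.25]
45 0 [500, 350, 88] [ 0. -0.  0. -0. -0. -0.] [ 0.35  0.99 -1.22  2.37  2.62  0.84 -0.35]
45 0 [690, 260, 84] [-0.   -0.01  0.    0.   -0.    0.  ] [ 0.66  1.22 -1.32  2.01  2.29  0.48  0.4 ]
45 15 [545, 400, 88] [ 0. -0.  0.  0. -0. -0.] [ 0.06  0.73 -0.96  2.11  2.03  0.46 -0.09]
45 15 [500, 350, 88] [ 0. -0.  0.  0. -0. -0.] [ 0.24  0.75 -1.12  2.25  2.1   0.55 -0.12]
45 15 [690, 260, 84] [ 0. -0.  0.  0. -0. -0.] [ 0.3   0.77 -0.83  1.92  1.54  0.17  0.68]
```

```bash
cat > plan.py <<'E'
from ik import *
def tgt(G,tau,phi):
    a=np.radians(35+tau);p=np.radians(phi);d=np.array([np.cos(p),np.sin(p),0]);c=np.array([d[1],-d[0],0])
    t=np.cos(a)*d+np.array([0,0,-np.sin(a)]);return np.array(G)-6*t,R.from_matrix(np.c_[np.cross(c,t),c,t])
def follow(q,wps,n=10):
    cur=None;out=[]
    for w in wps:
        w=np.array(w,float)
        if cur is None:cur=w;path=[w]
        else:path=[cur+(w-cur)*k/n for k in range(1,n+1)];cur=w
        for v in path:
            P,Rt=tgt(v[:3],v[3],v[4])
            f=lambda x:np.r_[(pos(x)-P)/10,20*(chain(x)[-1].inv()*Rt).as_rotvec(),.05*(x-q)]
            e=least_squares(f,np.clip(q,lo+1e-3,hi-1e-3),bounds=(lo,hi));q=e.x
        out.append((v.round(0),(pos(q)-P).round(1),(chain(q)[-1].inv()*Rt).as_rotvec().round(2),q.round(2)))
    return out
if __name__=='__main__':
    q=manip.observe()['joints'];Rm=R.from_quat(manip.observe()['orientation'])
    print(tgt([0,0,0],10,60)[1].as_matrix()[:,1]@Rm.as_matrix()[:,1])
    for f in(25,10,-5,-20):
        for r in follow(q,[(575,385,148,10,60),(520,370,140,45,70),(520,370,140,50,f),(540,390,130,0,f),(540,390,88,0,f)]):print(r)
        print()
E
python3 plan.py
```

```text
0.9937747863824181
(array([575., 385., 148.,  10.,  60.]), array([ 2.3, -0.6,  2.9]), array([-0.04,  0.05,  0.  ]), array([-0.09,  0.52, -0.52,  2.03, -1.37,  0.17,  0.34]))
(array([520., 370., 140.,  45.,  70.]), array([-0., -0., -0.]), array([-0., -0.,  0.]), array([-0.98,  0.5 ,  0.4 ,  1.87, -0.45,  0.71, -0.66]))
(array([520., 370., 140.,  50.,  25.]), array([ 0., -0., -0.]), array([-0., -0.,  0.]), array([-1.24,  0.59,  0.7 ,  1.84, -0.49,  0.8 , -1.44]))
(array([540., 390., 130.,   0.,  25.]), array([ 1.9, 11.1, 17. ]), array([0.16, 0.3 , 0.  ]), array([-1.71,  0.74,  1.05,  2.14, -1.37,  0.17, -0.86]))
(array([540., 390.,  88.,   0.,  25.]), array([ 2.5, 14.2, 17.7]), array([0.2 , 0.33, 0.  ]), array([-1.68,  0.83,  1.01,  2.11, -1.37,  0.17, -0.93]))

(array([575., 385., 148.,  10.,  60.]), array([ 2.3, -0.6,  2.9]), array([-0.04,  0.05,  0.  ]), array([-0.09,  0.52, -0.52,  2.03, -1.37,  0.17,  0.34]))
(array([520., 370., 140.,  45.,  70.]), array([-0., -0., -0.]), array([-0., -0.,  0.]), array([-0.98,  0.5 ,  0.4 ,  1.87, -0.45,  0.71, -0.66]))
(array([520., 370., 140.,  5
[... 1210 characters left out ...]
.]), array([ 2.3, -0.6,  2.9]), array([-0.04,  0.05,  0.  ]), array([-0.09,  0.52, -0.52,  2.03, -1.37,  0.17,  0.34]))
(array([520., 370., 140.,  45.,  70.]), array([-0., -0., -0.]), array([-0., -0.,  0.]), array([-0.98,  0.5 ,  0.4 ,  1.87, -0.45,  0.71, -0.66]))
(array([520., 370., 140.,  50., -20.]), array([ 0., -0., -0.]), array([-0.,  0.,  0.]), array([-1.4 ,  0.71,  0.93,  1.82, -0.63,  0.9 , -2.12]))
(array([540., 390., 130.,   0., -20.]), array([ 0., -0.,  0.]), array([-0.,  0.,  0.]), array([-1.94,  1.28,  1.29,  2.02, -0.58,  0.38, -2.56]))
(array([540., 390.,  88.,   0., -20.]), array([-0.,  0.,  0.]), array([0., 0., 0.]), array([-1.92,  1.33,  1.23,  2.01, -0.62,  0.34, -2.59]))
```

```bash
cat > p2.py <<'E'
from plan import *
q=manip.observe()['joints']
for xy in((545,400),(530,410),(500,400)):
  for tau in(8,14,20):
    z=6+82*np.cos(np.radians(tau))+40*np.sin(np.radians(tau))
    for f in(35,50,65,80,95):
        r=follow(q,[(575,385,148,12,60),(*xy,z+20,tau+3,f),(*xy,z,tau,f)])[-1]
        if np.abs(r[1]).max()<1.5 and np.abs(r[2]).max()<.03: print(xy,tau,f,round(z,1),*r[1:])
E
python3 p2.py
```

```text
(545, 400) 8 80 92.8 [0. 0. 0.] [-0.  0. -0.] [ 0.09  0.72 -0.69  2.01 -1.32  0.25  0.72]
(545, 400) 8 95 92.8 [0. 0. 0.] [-0.  0. -0.] [-0.05  0.72 -0.47  1.89 -1.02  0.57  0.58]
(545, 400) 14 80 95.2 [0. 0. 0.] [-0.  0. -0.] [-0.14  0.62 -0.45  1.99 -1.19  0.33  0.47]
(545, 400) 14 95 95.2 [0. 0. 0.] [-0.  0. -0.] [-0.19  0.66 -0.34  1.88 -0.95  0.58  0.45]
(545, 400) 20 65 96.7 [0. 0. 0.] [-0.  0. -0.] [-0.35  0.54 -0.3   2.04 -1.26  0.17  0.21]
(545, 400) 20 80 96.7 [0. 0. 0.] [-0.  0. -0.] [-0.34  0.57 -0.24  1.96 -1.02  0.39  0.23]
(545, 400) 20 95 96.7 [0. 0. 0.] [-0.  0. -0.] [-0.32  0.62 -0.22  1.86 -0.85  0.59  0.3 ]
(530, 410) 8 80 92.8 [ 0. -0.  0.] [-0.  0. -0.] [ 0.12  0.74 -0.76  2.03 -1.36  0.2   0.76]
(530, 410) 8 95 92.8 [0. 0. 0.] [-0.  0. -0.] [-0.06  0.71 -0.49  1.91 -1.04  0.53  0.6 ]
(530, 410) 14 80 95.2 [0. 0. 0.] [-0.  0. -0.] [-0.13  0.62 -0.49  2.01 -1.22  0.29  0.5 ]
(530, 410) 14 95 95.2 [0. 0. 0.] [-0.  0. -0.] [-0.2   0.65 -0.36  1.9  -0.97  0.55  0.46]
(530, 410) 20 65 96.7 [ 0.1 -0.   0.2] [-0.  0. -0.] [-0.41  0.53 -0.26  2.06 -1.37  0.17  0.28]
(530, 410) 20 80 96.7 [0. 0. 0.] [-0.  0. -0.] [-0.35  0.56 -0.26  1.99 -1.05  0.36  0.23]
(530, 410) 20 95 96.7 [0. 0. 0.] [-0.  0. -0.] [-0.33  0.61 -0.23  1.88 -0.86  0.56  0.3 ]
(500, 400) 8 80 92.8 [ 0.9 -0.4  0.7] [-0.02  0.01 -0.  ] [ 0.17  0.73 -0.82  2.09 -1.37  0.17  0.78]
(500, 400) 8 95 92.8 [0. 0. 0.] [-0.  0. -0.] [-0.01  0.69 -0.55  1.99 -1.08  0.49  0.65]
(500, 400) 14 80 95.2 [0. 0. 0.] [-0.  0. -0.] [-0.06  0.61 -0.59  2.09 -1.29  0.24  0.58]
(500, 400) 14 95 95.2 [0. 0. 0.] [-0.  0. -0.] [-0.16  0.62 -0.41  1.98 -1.    0.51  0.5 ]
(500, 400) 20 65 96.7 [ 1.  -0.   1.4] [-0.02  0.02 -0.  ] [-0.42  0.49 -0.27  2.12 -1.37  0.17  0.27]
(500, 400) 20 80 96.7 [0. 0. 0.] [-0.  0. -0.] [-0.31  0.53 -0.32  2.06 -1.1   0.32  0.29]
(500, 400) 20 95 96.7 [0. 0. 0.] [-0.  0. -0.] [-0.31  0.58 -0.28  1.96 -0.89  0.52  0.34]
```

```bash
cat > dl.py <<'E'
from plan import *
import sys
a=list(map(float,sys.argv[1:]));o=manip.observe();Rc=R.from_quat(o['orientation'])
P,Rt=tgt(a[:3],a[3],a[4]);print('shift',Rc.inv().apply(P-o['position']).round(1),'turn',(Rc.inv()*Rt).as_rotvec().round(3),'P',P.round(1))
print(follow(o['joints'],[(575,385,148,12,60),a])[-1])
E
python3 dl.py 545 395 125 4 95
```

```text
shift [-17.4 -36.3  15.4] turn [ 0.35   0.062 -0.384] P [545.4 390.4 128.8]
(array([545., 395., 125.,   4.,  95.]), array([-0.,  0., -0.]), array([ 0., -0., -0.]), array([ 0.03,  0.7 , -0.54,  1.89, -1.02,  0.61,  0.6 ]))
```

Request:
{"fn": "jog_arm", "kwargs": {
  "increments": [
    [30, [-4, -8, 2], [0.06, 0.01, -0.06]],
    [30, [-8, -16, 4], [0.13, 0.02, -0.13]],
    [30, [-12, -24, 6], [0.2, 0.03, -0.21]],
    [30, [-12, -24, 6], [0.2, 0.03, -0.21]]
  ]
}}

```text
clock: 4.88
position: [550.8, 388.1, 138.0]
orientation: [0.687, 0.597, 0.299, -0.286]
ft_force: [0.7, -0.3, -4.1]
width: 39.9
grasp_force: 54.7
```

```bash
python3 dl.py 545 395 110 4 95
```

```text
shift [-17.4  -4.8  17.2] turn [ 0.138  0.033 -0.163] P [545.4 390.4 113.8]
(array([545., 395., 110.,   4.,  95.]), array([-0.,  0., -0.]), array([ 0., -0., -0.]), array([ 0.04,  0.73, -0.55,  1.89, -1.03,  0.59,  0.63]))
```

Consistent, so I'll continue.

Request:
{"fn": "jog_arm", "kwargs": {
  "increments": [
    [30, [-4, -1, 4], [0.035, 0.008, -0.04]],
    [30, [-9, -2, 9], [0.07, 0.016, -0.08]],
    [30, [-13, -4, 13], [0.105, 0.025, -0.12]],
    [30, [-17, -5, 17], [0.138, 0.033, -0.163]],
    [30, [-17, -5, 17], [0.138, 0.033, -0.163]],
    [30, [-17, -5, 17], [0.138, 0.033, -0.163]]
  ]
}}

```text
clock: 5.38
position: [545.2, 392.2, 115.9]
orientation: [0.612, 0.663, 0.292, -0.317]
ft_force: [-0.2, 0.6, -3.6]
width: 39.7
grasp_force: 54.7
```

```bash
python3 dl.py 545 395 90 4 95
python3 - <<'E'
from h import *
a=snap('scene','s3')['pixels'];b=snap('side','d3')['pixels']
c=lambda im,p:cv2.resize(im[int(p[1])-75:int(p[1])+75,int(p[0])-50:int(p[0])+50],None,fx=4,fy=4,interpolation=cv2.INTER_CUBIC)
p,q=proj('s3',[545,400,70]),proj('d3',[545,400,70]);print(p-[50,75],q-[50,75])
cv2.imwrite('pics/c3.png',np.hstack([c(a,p),c(b,q)]))
# predicted feet corners, upright bracket with phi=95, tau 4, G z=110
from plan import *
ph=np.radians(95);d=np.array([np.cos(ph),np.sin(ph),0]);x=np.array([d[1],-d[0],0]);tau=np.radians(4)
zb=np.array([0,0,np.cos(tau)])+np.sin(tau)*d;yb=np.cross(zb,x)
O=np.array([545,395,110])-82*zb
for s in(-40,40):
  for e in(-20,20):print(s,e,[((proj(f,O+yb*s*np.sign(yb@d)+x*e)-np.floor(c0)+[50,75])*4).round() for f,c0 in(('s3',p),('d3',q))])
E
```

```text
shift [-18.4   0.   12.4] turn [ 0.005 -0.002 -0.004] P [545.4 390.4  93.8]
(array([545., 395.,  90.,   4.,  95.]), array([-0.,  0., -0.]), array([ 0., -0., -0.]), array([ 0.05,  0.77, -0.56,  1.89, -1.04,  0.56,  0.66]))
[401.3 211.1] [203.8  99.6]
-40 -20 [array([ 99., 319.]), array([218., 430.])]
-40 20 [array([ 78., 365.]), array([288., 403.])]
40 -20 [array([261., 366.]), array([154., 350.])]
40 20 [array([245., 415.]), array([222., 324.])]
```

View pics/c3.png

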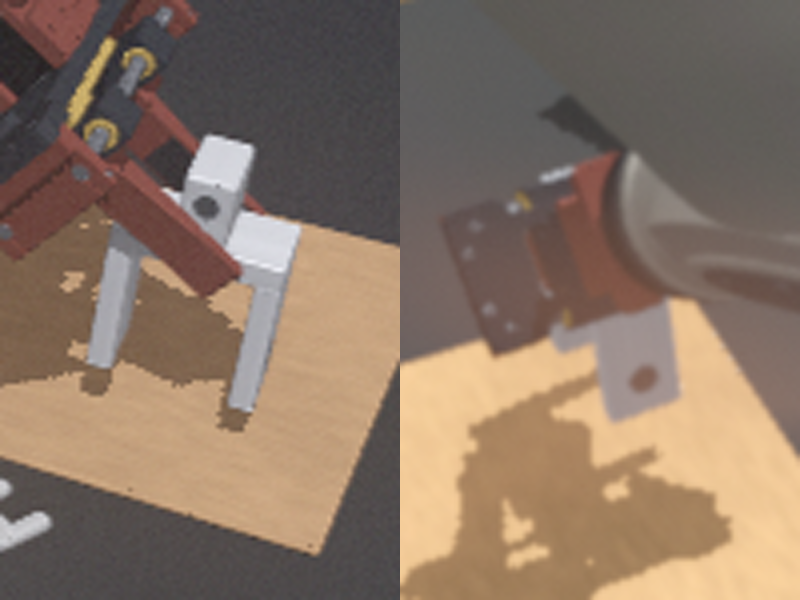

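The bracket is nearly upright about 20 mm above the mat, with its near foot corners at crop (88,362) and (240,408). I'll lower it to contact.

Request:
{"fn": "jog_arm", "kwargs": {
  "increments": [
    [30, [-5, 0, 3.5], [0, 0, 0]],
    [30, [-10, 0, 7], [0, 0, 0]],
    [30, [-15, 0, 10], [0, 0, 0]],
    [30, [-18, 0, 12], [0, 0, 0]],
    [30, [-19.5, 0, 13.5], [0, 0, 0]],
    [30, [-20, 0, 14], [0, 0, 0]],
    [30, [-20, 0, 14], [0, 0, 0]]
  ]
}}

```text
clock: 6.07
position: [545.4, 390.4, 92.2]
orientation: [0.61, 0.664, 0.293, -0.318]
ft_force: [-1.0, -2.2, 0.9]
width: 39.8
grasp_force: 54.7
```

Request:
{"fn": "jog_arm", "kwargs": {
  "increments": [
    [50, [-20, 0, 14], [0, 0, 0]],
    [60, [0, 0, 0], [0, 0, 0]],
    [75, [0, 0, 0], [0, 0, 0]],
    [87.5, [0, 0, 0], [0, 0, 0]],
    [87.5, [0, 0, 0], [0, 0, 0]],
    [87.5, [0, 0, 0], [0, 0, 0]],
    [87.5, [0, 0, 0], [0, 0, 0]],
    [87.5, [0, 0, 0], [0, 0, 0]]
  ]
}}

```text
clock: 6.73
position: [545.5, 390.3, 92.4]
orientation: [0.61, 0.664, 0.293, -0.318]
ft_force: [-0.4, 0.7, -0.4]
width: 86.8
grasp_force: 0.0
```

I made a slip there: the first row carried a stray downward shift. I'll check the state and retreat.

Request:
{"fn": "jog_arm", "kwargs": {
  "increments": [
    [87.5, [0, 0, -20], [0, 0, 0]],
    [87.5, [0, 0, -50], [0, 0, 0]],
    [87.5, [0, 0, -85], [0, 0, 0]],
    [87.5, [0, 0, -120], [0, 0, 0]],
    [87.5, [0, 0, -120], [0, 0, 0]],
    [87.5, [0, 0, -120], [0, 0, 0]]
  ]
}}

```text
clock: 7.23
position: [554.7, 295.5, 168.1]
orientation: [0.611, 0.664, 0.294, -0.316]
ft_force: [-1.1, 0.6, -0.9]
width: 87.3
grasp_force: 0.0
```

Run:
```python
from h import *
a=snap('scene','s4')['pixels'];b=snap('side','d4')['pixels'];w=snap('wrist','w4')['pixels']
c=lambda im,p:cv2.resize(im[int(p[1])-75:int(p[1])+75,int(p[0])-50:int(p[0])+50],None,fx=4,fy=4,interpolation=cv2.INTER_CUBIC)
p,q=proj('s4',[545,400,70]),proj('d4',[545,400,70]);print(p-[50,75],q-[50,75])
cv2.imwrite('pics/c4.png',np.hstack([c(a,p),c(b,q)]))
```

```text
[401.3 211.1] [203.8  99.6]
```

View pics/c4.png

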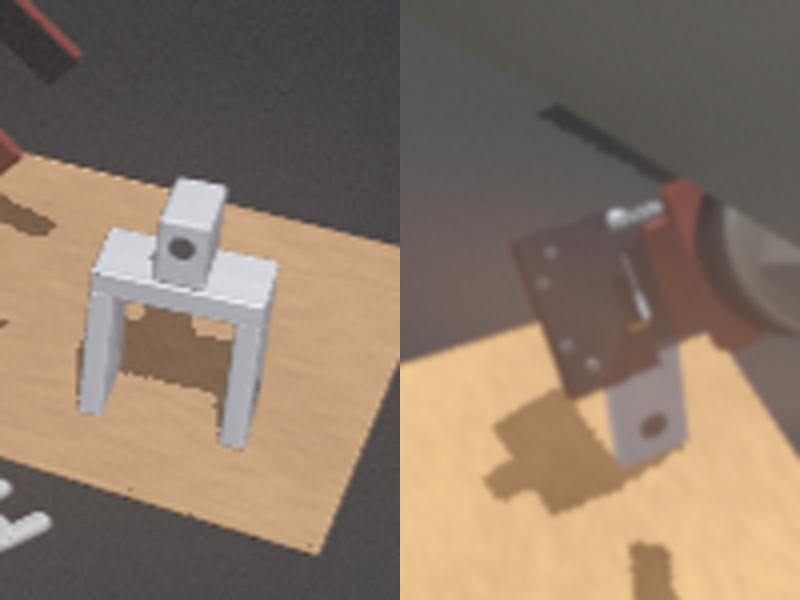

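The bracket stands upright, with its lug top at crop (177–227,180–187) and its feet at (92,412) and (233,446). I'll locate it and move above it.

Run:
```python
from plan import *
from h import onz
from h import delta
c=lambda u,v:(401+u/4,211+v/4)
for z,pts in((124,[(177,180),(227,187)]),(4,[(80,410),(103,415),(222,444),(246,449)]),(90,[(113,229),(276,262)])):
  print(z,[onz('s4',c(*p),z) for p in pts])
q=manip.observe()['joints']
for d in((545,393,220),): delta(d,[.996,.087,0],[0,0,-1])
# tool down: tau=55,phi=95
for r in follow(q,[(556,290,165,0,95),(545,393,220,55,95),(545,393,106,55,95),(545,393,300,55,95),(600,-42,300,55,95),(600,-42,175,55,95)]):print(r)
```

```text
124 [array([533.4, 379. , 124. ]), array([528.7, 401.2, 124. ])]
4 [array([567.5, 354.1,   4. ]), array([566.1, 365.2,   4. ]), array([560.9, 422.1,   4. ]), array([559.3, 433.1,   4. ])]
90 [array([536.2, 352.2,  90. ]), array([527.7, 427.9,  90. ])]
shift [105.6   1.2  36.8] turn [-0.    -0.895 -0.002] TCP [545. 393. 226.] clk 7.38
(array([556., 290., 165.,   0.,  95.]), array([0., 0., 0.]), array([-0.,  0., -0.]), array([ 0.25,  0.66, -0.57,  1.91, -0.95,  0.79,  0.64]))
(array([545., 393., 220.,  55.,  95.]), array([-0., -0., -0.]), array([ 0., -0.,  0.]), array([-0.7 ,  0.49, -0.03,  1.58,  0.02,  1.07, -0.64]))
(array([545., 393., 106.,  55.,  95.]), array([0., 0., 0.]), array([-0.,  0.,  0.]), array([-0.69,  0.62, -0.03,  1.66,  0.03,  0.87, -0.65]))
(array([545., 393., 300.,  55.,  95.]), array([-0., -0., -0.]), array([ 0., -0., -0.]), array([-0.7 ,  0.43, -0.02,  1.5 ,  0.01,  1.22, -0.64]))
(array([600., -42., 300.,  55.,  95.]), array([-0.,  0., -0.]), array([ 0.,  0., -0.]), array([-0.16,  0.3 ,  0.16,  1.69, -0.05,  1.15,  0.1 ]))
(array([600., -42., 175.,  55.,  95.]), array([0., 0., 0.]), array([-0.,  0., -0.]), array([-0.14,  0.43,  0.14,  1.81, -0.07,  0.91,  0.12]))
```

Request:
{"fn": "jog_arm", "kwargs": {
  "increments": [
    [87.5, [30, 0, -20], [0, -0.1, 0]],
    [87.5, [60, 0, -40], [0, -0.22, 0]],
    [87.5, [70, 0, -40], [0, -0.34, 0]],
    [87.5, [80, 0, -20], [0, -0.46, 0]],
    [87.5, [90, 0, 0], [0, -0.58, 0]],
    [87.5, [98, 0, 20], [0, -0.7, 0]],
    [87.5, [104, 2, 34], [0, -0.82, 0.01]],
    [87.5, [104, 3, 34], [0, -0.895, 0.015]],
    [87.5, [104, 3, 34], [0, -0.895, 0.015]],
    [87.5, [104, 3, 34], [0, -0.895, 0.015]]
  ]
}}

```text
clock: 8.22
position: [546.4, 391.0, 225.0]
orientation: [0.68, 0.733, -0.003, -0.003]
ft_force: [0.1, -0.2, -0.5]
width: 87.5
grasp_force: 0.0
```

Run:
```python
from h import *
w=snap('wrist','w5')['pixels']
cv2.imwrite('pics/w5c.png',cv2.resize(w[120:360,160:480],None,fx=2.5,fy=2.5,interpolation=cv2.INTER_CUBIC))
a=np.radians(96);d=np.array([np.cos(a),np.sin(a),0]);x=np.array([d[1],-d[0],0]);O=np.array([543,390,4])
f=lambda p:((proj('w5',p)-[160,120])*2.5).round()
for s in(-12,12):
  for e in(-20,20):print(s,e,'lug',f(O+s*d+e*x+[0,0,120]))
for s in(-40,40):
  for e in(-20,20):print(s,e,'xp',f(O+s*d+e*x+[0,0,84]))
delta(O+[0,0,104],x,[0,0,-1])
```

```text
-12 -20 lug [326. 372.]
-12 20 lug [459. 369.]
12 -20 lug [322. 296.]
12 20 lug [458. 292.]
-40 -20 xp [340. 410.]
-40 20 xp [453. 408.]
40 -20 xp [328. 183.]
40 20 xp [451. 180.]
shift [  2.   -3.7 111.4] turn [-0.008  0.001 -0.033] TCP [543. 390. 114.] clk 8.27
```

View pics/w5c.png

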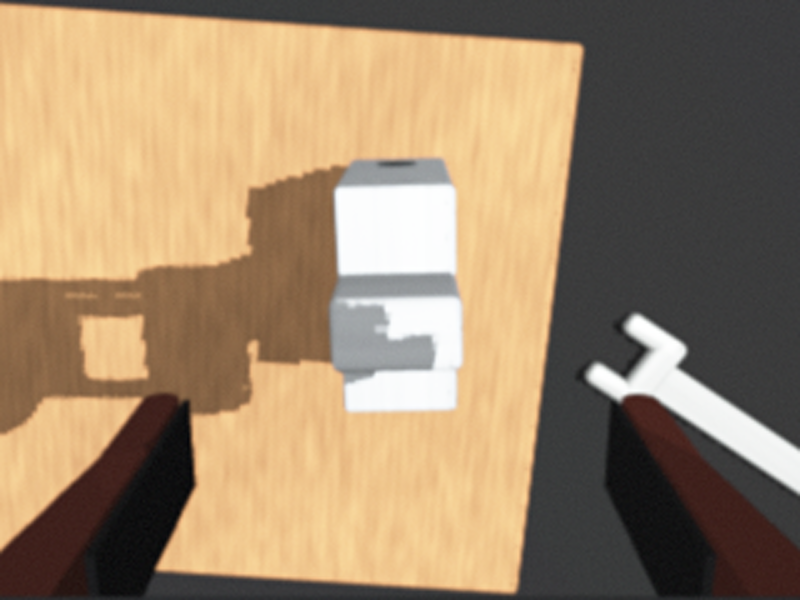

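The lug top is at crop (332–462, 295–369), level with the image, so the yaw is already aligned and x is about 545. I'll descend and grip the lug.

Request:
{"fn": "jog_arm", "kwargs": {
  "increments": [
    [87.5, [2, -2, 35], [0, 0, 0]],
    [87.5, [2, -2, 65], [0, 0, 0]],
    [87.5, [2, -2, 90], [0, 0, 0]],
    [87.5, [2, -2, 105], [0, 0, 0]],
    [87.5, [2, -2, 111], [0, 0, 0]],
    [87.5, [2, -2, 111], [0, 0, 0]],
    [30, [2, -2, 111], [0, 0, 0]],
    [30, [2, -2, 111], [0, 0, 0]],
    [30, [2, -2, 111], [0, 0, 0]],
    [30, [2, -2, 111], [0, 0, 0]],
    [30, [2, -2, 111], [0, 0, 0]],
    [30, [2, -2, 111], [0, 0, 0]]
  ],
  "grip_force": 50
}}

```text
clock: 9.27
position: [545.7, 390.7, 116.4]
orientation: [0.682, 0.732, -0.002, -0.002]
ft_force: [-0.4, 0.7, 0.6]
width: 51.2
grasp_force: 0.0
```

Request:
{"fn": "jog_arm", "kwargs": {
  "increments": [
    [30, [0, 0, 0], [0, 0, 0]],
    [30, [0, 0, 0], [0, 0, 0]],
    [30, [0, 0, 0], [0, 0, 0]],
    [30, [0, 0, 0], [0, 0, 0]]
  ]
}}

```text
clock: 9.6
position: [545.5, 390.6, 116.0]
orientation: [0.682, 0.732, -0.003, -0.002]
ft_force: [-0.3, -0.6, 1.8]
width: 39.7
grasp_force: 49.5
```

Request:
{"fn": "jog_arm", "kwargs": {
  "increments": [
    [30, [0, 0, -20], [0, 0, 0]],
    [30, [0, 0, -50], [0, 0, 0]],
    [30, [0, 0, -85], [0, 0, 0]],
    [30, [0, 0, -120], [0, 0, 0]],
    [30, [0, 0, -150], [0, 0, 0]],
    [30, [0, 0, -175], [0, 0, 0]],
    [30, [0, 0, -185], [0, 0, 0]],
    [30, [0, 0, -185], [0, 0, 0]],
    [30, [0, 0, -185], [0, 0, 0]]
  ]
}}

```text
clock: 10.35
position: [546.2, 390.3, 299.3]
orientation: [0.682, 0.732, -0.004, -0.002]
ft_force: [0.1, 0.8, -4.0]
width: 40.4
grasp_force: 49.6
```

Run:
```python
from h import *
o=manip.observe();M=R.from_quat(o['orientation']).as_matrix();print(M.round(3),o['joints'].round(2))
delta([600,-42,o['position'][2]-6],[.995,.1,0],[0,0,-1])
```

```text
[[-0.071  0.997 -0.007]
 [ 0.997  0.071 -0.003]
 [-0.002 -0.007 -1.   ]] [-0.65  0.44 -0.09  1.49  0.04  1.22 -0.67]
shift [-435.    23.     0.9] turn [-0.007  0.002 -0.029] TCP [600.  -42.  299.3] clk 10.35
```

```bash
python3 - <<'E'
from h import *
o=manip.observe()
delta([480,-100,o['position'][2]-6],[.995,.1,0],[0,0,-1])
E
python3 - <<'E'
import sys;sys.path.insert(0,'.')
from plan import *
q=manip.observe()['joints']
for r in follow(q,[(546,390,293,55,94),(480,-100,293,55,94)]):print(r)
E
```

```text
shift [-484.3 -100.8    1.9] turn [-0.007  0.002 -0.029] TCP [ 480.  -100.   299.3] clk 10.35
(array([546., 390., 293.,  55.,  94.]), array([0., 0., 0.]), array([-0.,  0.,  0.]), array([-0.65,  0.43, -0.09,  1.5 ,  0.04,  1.21, -0.67]))
(array([ 480., -100.,  293.,   55.,   94.]), array([-0.,  0.,  0.]), array([-0.,  0., -0.]), array([-0.1 ,  0.1 ,  0.19,  1.95, -0.02,  1.08,  0.17]))
```

Request:
{"fn": "jog_arm", "kwargs": {
  "increments": [
    [30, [-12, -2, 0], [0, 0, 0]],
    [30, [-36, -7, 0], [0, 0, 0]],
    [30, [-70, -14, 0], [0, 0, 0]],
    [30, [-106, -22, 0], [0, 0, 0]],
    [30, [-142, -30, 0], [0, 0, 0]],
    [30, [-178, -37, 0], [0, 0, 0]],
    [30, [-214, -45, 0], [0, 0, 0]],
    [30, [-250, -52, 0], [0, 0, 0]],
    [30, [-280, -58, 0], [0, 0, 0]],
    [30, [-300, -62, 0], [0, 0, 0]],
    [30, [-310, -64, 0], [0, 0, 0]],
    [30, [-310, -64, 0], [0, 0, 0]]
  ]
}}

```text
clock: 11.35
position: [503.6, 73.6, 300.2]
orientation: [0.683, 0.73, -0.004, -0.002]
ft_force: [-0.4, -0.5, -3.0]
width: 39.9
grasp_force: 49.6
```

Request:
{"fn": "jog_arm", "kwargs": {
  "increments": [
    [30, [-12, -2, 0], [0, 0, 0]],
    [30, [-36, -7, 0], [0, 0, 0]],
    [30, [-70, -14, 0], [0, 0, 0]],
    [30, [-106, -22, 0], [0, 0, 0]],
    [30, [-140, -30, 0], [0, 0, 0]],
    [30, [-162, -35, 0], [0, 0, 0]],
    [30, [-172, -36, 0], [0, 0, 0]],
    [30, [-174, -36, 0], [0, 0, 0]],
    [30, [-174, -36, 0], [0, 0, 0]],
    [30, [-174, -36, 0], [0, 0, 0]],
    [30, [-174, -36, 0], [0, 0, 0]],
    [30, [-174, -36, 0], [0, 0, 0]]
  ]
}}

```text
clock: 12.35
position: [481.5, -97.5, 301.9]
orientation: [0.681, 0.733, -0.003, -0.002]
ft_force: [-0.2, 0.8, -3.8]
width: 39.9
grasp_force: 49.6
```

Run:
```python
from h import *
w=snap('wrist','w6')['pixels']
p=proj('w6',[590,-42,145]);print(p)
x,y=int(p[0])-160,max(0,int(p[1])-150)
x=max(0,min(x,320));print(x,y)
cv2.imwrite('pics/w6c.png',cv2.resize(w[y:y+240,x:x+320],None,fx=2.5,fy=2.5,interpolation=cv2.INTER_CUBIC))
```

```text
[451.5 179.9]
291 29
```

View pics/w6c.png

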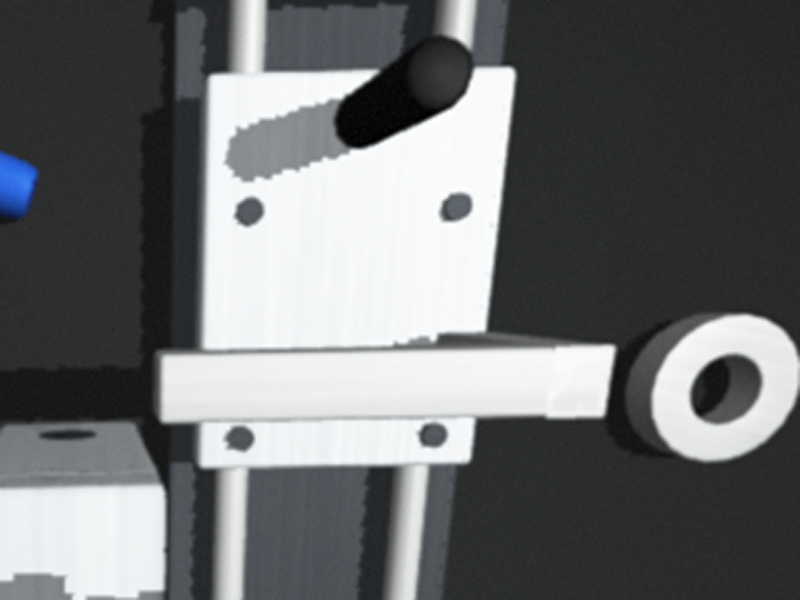

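The bar top spans crop (161,352)–(612,346) on top and (161,422)–(606,416) below. The handle top is at (440,72), and the deck corners are visible.

Run:
```python
from h import *
c=lambda u,v:(291+u/2.5,29+v/2.5)
for z,ps in((145,[(161,352),(161,422),(548,347),(548,417),(614,346),(606,416)]),(131,[(440,72)]),(46,[(210,73),(515,68),(200,466),(470,462)])):
  for p in ps:print(z,p,onz('w6',c(*p),z))
```

```text
145 (161, 352) [506.7 -39.6 145. ]
145 (161, 422) [509.2 -63.5 145. ]
145 (548, 347) [637.9 -28.2 145. ]
145 (548, 417) [643.5 -51.7 145. ]
145 (614, 346) [660.1 -26.2 145. ]
145 (606, 416) [663.5 -49.9 145. ]
131 (440, 72) [589.9  55.6 131. ]
46 (210, 73) [525.5  69.2  46. ]
46 (515, 68) [652.2  80.3  46. ]
46 (200, 466) [540.9 -97.6  46. ]
46 (470, 462) [668.2 -86.2  46. ]
```

Run:
```python
from h import *
o=manip.observe()
delta([579,-45,o['position'][2]-6],[np.cos(.088),np.sin(.088),0],[0,0,-1])
```

```text
shift [ 45.5 101.2  -0.7] turn [-0.006  0.001 -0.015] TCP [579. -45. 302.] clk 12.4
```

Request:
{"fn": "jog_arm", "kwargs": {
  "increments": [
    [30, [4, 8, 0], [0, 0, 0]],
    [30, [12, 26, 0], [0, 0, -0.005]],
    [30, [22, 50, 0], [-0.003, 0, -0.01]],
    [30, [33, 75, 0], [-0.006, 0, -0.015]],
    [30, [41, 92, -1], [-0.006, 0, -0.015]],
    [30, [45.5, 101, -1], [-0.006, 0, -0.015]],
    [30, [45.5, 101, -1], [-0.006, 0, -0.015]],
    [30, [45.5, 101, -1], [-0.006, 0, -0.015]],
    [30, [45.5, 101, 15], [-0.006, 0, -0.015]],
    [30, [45.5, 101, 25], [-0.006, 0, -0.015]],
    [30, [45.5, 101, 25], [-0.006, 0, -0.015]],
    [30, [45.5, 101, 25], [-0.006, 0, -0.015]]
  ]
}}

```text
clock: 13.4
position: [577.4, -47.3, 275.9]
orientation: [0.676, 0.736, -0.001, -0.0]
ft_force: [-0.1, -0.1, -2.7]
width: 40.0
grasp_force: 49.6
```

Run:
```python
from h import *
o=manip.observe()
delta([579,-45,181],[np.cos(.088),np.sin(.088),0],[0,0,-1])
a=snap('scene','s7')['pixels'];b=snap('side','d7')['pixels']
c=lambda im,p:cv2.resize(im[int(p[1])-75:int(p[1])+75,int(p[0])-66:int(p[0])+66],None,fx=3,fy=3,interpolation=cv2.INTER_CUBIC)
p,q=proj('s7',[579,-45,160]),proj('d7',[579,-45,160])
cv2.imwrite('pics/c7.png',np.hstack([c(a,p),c(b,q)]))
```

```text
shift [ 2.3  2.  88.9] turn [-0.002  0.001 -0.003] TCP [579. -45. 187.] clk 13.4
```

View pics/c7.png

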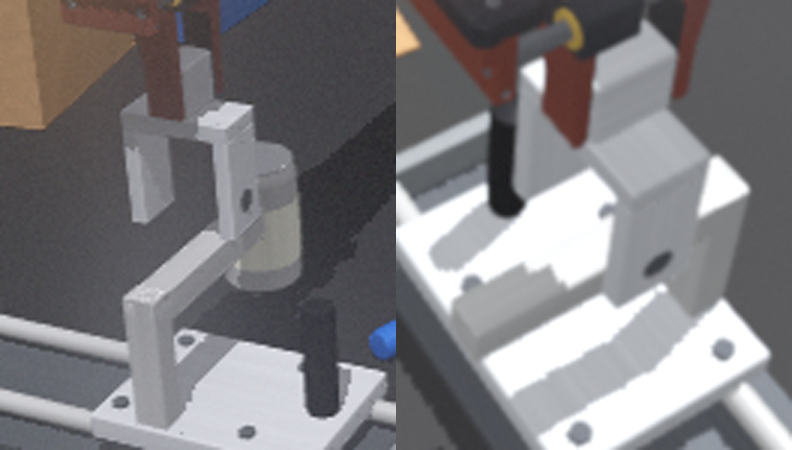

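The bracket is upright, and its legs straddle the bar in both views. Lowering.

Request:
{"fn": "jog_arm", "kwargs": {
  "increments": [
    [30, [2, 2, 8], [0, 0, 0]],
    [30, [2, 2, 20], [0, 0, 0]],
    [30, [2, 2, 34], [0, 0, 0]],
    [30, [2, 2, 48], [0, 0, 0]],
    [30, [2, 2, 60], [0, 0, 0]],
    [30, [2, 2, 70], [0, 0, 0]],
    [30, [2, 2, 78], [0, 0, 0]],
    [30, [2, 2, 83], [0, 0, 0]],
    [30, [2, 2, 85], [0, 0, 0]],
    [30, [2, 2, 86.5], [0, 0, 0]],
    [30, [2, 2, 86.5], [0, 0, 0]],
    [30, [2, 2, 86.5], [0, 0, 0]]
  ]
}}

```text
clock: 14.5
position: [580.7, -44.6, 190.4]
orientation: [0.676, 0.737, -0.0, 0.001]
ft_force: [-0.4, -0.2, -2.8]
width: 39.8
grasp_force: 49.6
```

Request:
{"fn": "jog_arm", "kwargs": {
  "increments": [
    [30, [0, 0, 1], [0, 0, 0]],
    [30, [0, 0, 2], [0, 0, 0]],
    [30, [0, 0, 2], [0, 0, 0]],
    [30, [0, 0, 2], [0, 0, 0]]
  ]
}}

```text
clock: 14.83
position: [580.4, -44.6, 188.0]
orientation: [0.676, 0.737, -0.0, 0.0]
ft_force: [0.2, -0.2, -3.8]
width: 39.8
grasp_force: 49.6
```

Request:
{"fn": "jog_arm", "kwargs": {
  "increments": [
    [30, [0, 0, 0.7], [0, 0, 0]],
    [30, [0, 0, 1.4], [0, 0, 0]],
    [30, [0, 0, 2], [0, 0, 0]],
    [30, [0, 0, 2], [0, 0, 0]],
    [30, [0, 0, 2], [0, 0, 0]]
  ]
}}

```text
clock: 15.25
position: [580.4, -44.6, 186.7]
orientation: [0.676, 0.737, -0.0, 0.001]
ft_force: [-4.3, 0.8, 5.8]
width: 39.6
grasp_force: 49.6
```

Request:
{"fn": "jog_arm", "kwargs": {
  "increments": [
    [50, [0, 0, 0], [0, 0, 0]],
    [60, [0, 0, 0], [0, 0, 0]],
    [70, [0, 0, 0], [0, 0, 0]],
    [80, [0, 0, 0], [0, 0, 0]],
    [80, [0, 0, 0], [0, 0, 0]],
    [80, [0, 0, 0], [0, 0, 0]],
    [80, [0, 0, 0], [0, 0, 0]],
    [80, [0, 0, -10], [0, 0, 0]],
    [80, [0, 0, -30], [0, 0, 0]],
    [80, [0, 0, -60], [0, 0, 0]],
    [80, [0, 0, -90], [0, 0, 0]],
    [80, [0, 0, -90], [0, 0, 0]]
  ]
}}

```text
clock: 16.25
position: [583.5, -44.8, 282.8]
orientation: [0.676, 0.737, 0.003, 0.004]
ft_force: [1.0, -0.0, -0.7]
width: 80.2
grasp_force: 0.0
```

Run:
```python
from h import *
w=snap('wrist','w8')['pixels'];b=snap('side','d8')['pixels'];a=snap('scene','s8')['pixels']
c=lambda im,p:cv2.resize(im[int(p[1])-75:int(p[1])+75,int(p[0])-66:int(p[0])+66],None,fx=3,fy=3,interpolation=cv2.INTER_CUBIC)
p,q=proj('s8',[579,-25,130]),proj('d8',[579,-25,130])
cv2.imwrite('pics/c8.png',np.hstack([c(a,p),c(b,q)]))
# handle: centre at (589.9,55.6), tilt upright; grasp z 108
delta([590,55.5,250],[np.cos(.088),np.sin(.088),0],[0,0,-1])
delta([590,55.5,108],[np.cos(.088),np.sin(.088),0],[0,0,-1])
```

```text
shift [98.8 18.3 20.2] turn [ 0.001  0.001 -0.002] TCP [590.   55.5 256. ] clk 16.4
shift [ 99.   18.2 162.2] turn [ 0.001  0.001 -0.002] TCP [590.   55.5 114. ] clk 16.4
```

View pics/c8.png

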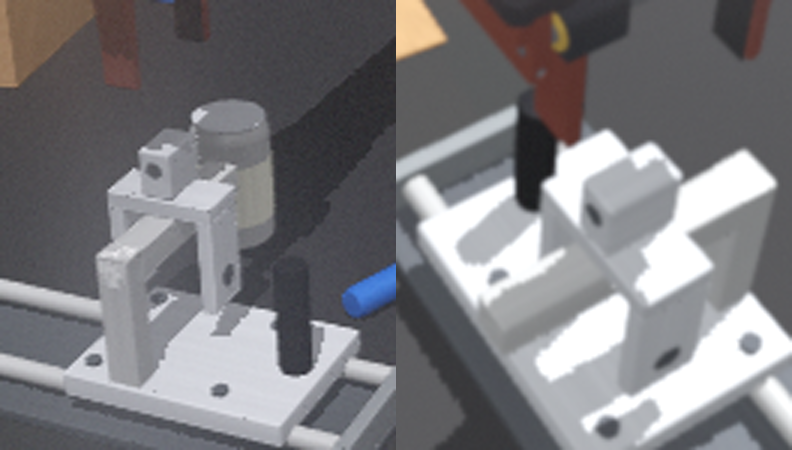

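The bracket hangs level astride the bar. Next I'll go over to the handle and grip it.

Request:
{"fn": "jog_arm", "kwargs": {
  "increments": [
    [87.5, [25, 5, 0], [0, 0, 0]],
    [87.5, [60, 11, 0], [0, 0, 0]],
    [87.5, [90, 17, 10], [0, 0, 0]],
    [87.5, [99, 18, 20], [0, 0, 0]],
    [87.5, [99, 18, 45], [0, 0, 0]],
    [87.5, [99, 18, 75], [0, 0, 0]],
    [87.5, [99, 18, 105], [0, 0, 0]],
    [87.5, [99, 18, 135], [0, 0, 0]],
    [87.5, [99, 18, 152], [0, 0, 0]],
    [87.5, [99, 18, 158], [0, 0, 0]],
    [87.5, [99, 18, 158], [0, 0, 0]],
    [87.5, [99, 18, 158], [0, 0, 0]]
  ]
}}

```text
clock: 17.4
position: [589.8, 55.2, 117.8]
orientation: [0.676, 0.737, -0.001, 0.0]
ft_force: [-0.1, 0.4, 0.2]
width: 87.6
grasp_force: 0.0
```

Request:
{"fn": "jog_arm", "kwargs": {
  "increments": [
    [15, [0, 0, 0], [0, 0, 0]],
    [15, [0, 0, 0], [0, 0, 0]],
    [15, [0, 0, 0], [0, 0, 0]],
    [15, [0, 0, 0], [0, 0, 0]],
    [15, [0, 0, 0], [0, 0, 0]],
    [15, [0, 0, 0], [0, 0, 0]],
    [15, [0, 0, 0], [0, 0, 0]],
    [15, [0, 0, 0], [0, 0, 0]],
    [15, [0, 0, 0], [0, 0, 0]],
    [15, [0, 0, 0], [0, 0, 0]],
    [15, [0, 0, 0], [0, 0, 0]],
    [15, [0, 0, 0], [0, 0, 0]]
  ],
  "grip_force": 30
}}

```text
clock: 18.4
position: [590.7, 55.5, 117.8]
orientation: [0.676, 0.737, 0.0, 0.001]
ft_force: [5.1, -0.8, -4.0]
width: 23.5
grasp_force: 30.0
```

Run:
```python
from h import *
o=manip.observe();M=R.from_quat(o['orientation']).as_matrix();print(o['position'],o['width'],o['ft_force'],o['grasp_force'])
print('slide dir in tool',(M.T@[np.sin(.088),-np.cos(.088),0]).round(4))
import sys
from plan import *
for r in follow(o['joints'],[(590,56,112,55,95),(607,-143,112,55,95)]):print(r)
```

```text
[590.68208509  55.54674926 117.81458003] 23.518792804926292 [ 5.05189528 -0.82343623 -3.95635605] 30.00032365322113
slide dir in tool [-1.      0.0023  0.0012]
(array([590.,  56., 112.,  55.,  95.]), array([0., 0., 0.]), array([ 0.,  0., -0.]), array([-0.25,  0.5 ,  0.07,  1.87, -0.04,  0.78, -0.07]))
(array([ 607., -143.,  112.,   55.,   95.]), array([-0.,  0., -0.]), array([ 0.,  0., -0.]), array([ 0.06,  0.54,  0.09,  1.79, -0.07,  0.81,  0.27]))
```

Request:
{"fn": "jog_arm", "kwargs": {
  "increments": [
    [15, [-2, 0, 0], [0, 0, 0]],
    [15, [-6, 0, 0], [0, 0, 0]],
    [15, [-12, 0, 0], [0, 0, 0]],
    [15, [-20, 0, 0], [0, 0, 0]],
    [15, [-29, 0, 0], [0, 0, 0]],
    [15, [-38, 0, 0], [0, 0, 0]],
    [15, [-47, 0, 0], [0, 0, 0]],
    [15, [-55, 0, 0], [0, 0, 0]],
    [15, [-62, 0, 0], [0, 0, 0]],
    [15, [-67, 0, 0], [0, 0, 0]],
    [15, [-70, 0, 0], [0, 0, 0]],
    [15, [-70, 0, 0], [0, 0, 0]]
  ]
}}

```text
clock: 19.4
position: [597.2, -14.3, 117.8]
orientation: [0.676, 0.737, 0.001, 0.001]
ft_force: [7.6, -0.2, -6.8]
width: 23.7
grasp_force: 30.0
```

Request:
{"fn": "jog_arm", "kwargs": {
  "increments": [
    [15, [-2, 0, 0], [0, 0, 0]],
    [15, [-6, 0, 0], [0, 0, 0]],
    [15, [-11, 0, 0], [0, 0, 0]],
    [15, [-17, 0, 0], [0, 0, 0]],
    [15, [-24, 0, 0], [0, 0, 0]],
    [15, [-31, 0, 0], [0, 0, 0]],
    [15, [-37, 0, 0], [0, 0, 0]],
    [15, [-43, 0, 0], [0, 0, 0]],
    [15, [-47, 0, 0], [0, 0, 0]],
    [15, [-50, 0, 0], [0, 0, 0]],
    [15, [-50, 0, 0], [0, 0, 0]],
    [15, [-50, 0, 0], [0, 0, 0]]
  ]
}}

```text
clock: 20.4
position: [601.8, -63.5, 117.8]
orientation: [0.676, 0.737, 0.001, 0.001]
ft_force: [9.4, 0.0, -7.6]
width: 23.8
grasp_force: 30.0
```

Run:
```python
from h import *
s=snap('scene','s9')['pixels']
p=proj('s9',[590,-150,90]).astype(int)
x,y=max(0,p[0]-125),p[1]-90
cv2.imwrite('pics/c9.png',cv2.resize(s[y:y+180,x:x+250],None,fx=3.2,fy=3.2,interpolation=cv2.INTER_CUBIC))
```

```text
(no output)
```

View pics/c9.png

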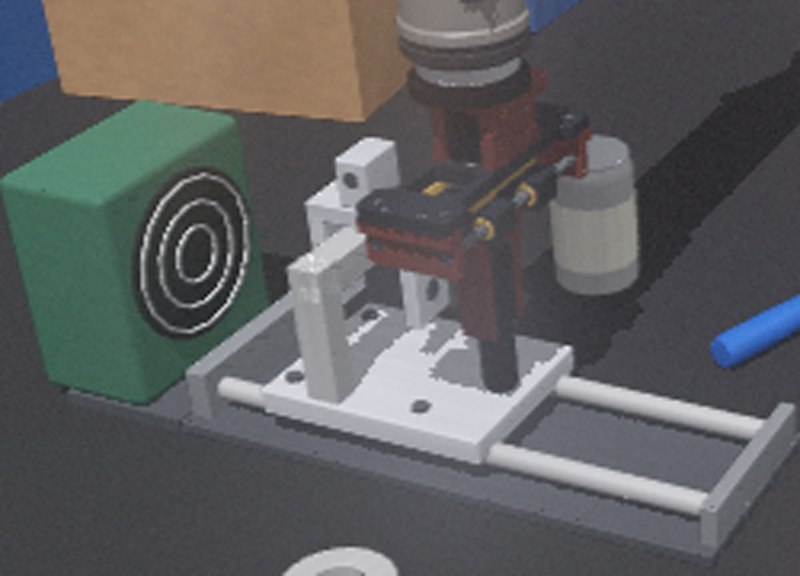

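The carriage is near the stop with the bracket still hanging, and the remaining gap at crop (215–265,390) is roughly 30 mm.

Request:
{"fn": "jog_arm", "kwargs": {
  "increments": [
    [15, [-2, 0, 0], [0, 0, 0]],
    [15, [-5, 0.5, 0], [0, 0, 0]],
    [15, [-9, 0.5, 0], [0, 0, 0]],
    [15, [-13, 1, 0], [0, 0, 0]],
    [15, [-16, 1, 0], [0, 0, 0]],
    [15, [-18, 1, 0], [0, 0, 0]],
    [15, [-20, 1, 0], [0, 0, 0]],
    [15, [-20, 1, 0], [0, 0, 0]]
  ]
}}

```text
clock: 21.12
position: [603.6, -83.1, 117.8]
orientation: [0.676, 0.737, 0.0, 0.001]
ft_force: [5.7, 1.3, -4.9]
width: 23.6
grasp_force: 30.0
```

Request:
{"fn": "jog_arm", "kwargs": {
  "increments": [
    [15, [-1, 0, 0], [0, 0, 0]],
    [15, [-2, 0, 0], [0, 0, 0]],
    [15, [-3, 0, 0], [0, 0, 0]],
    [15, [-4, 0, 0], [0, 0, 0]],
    [15, [-5, 0, 0], [0, 0, 0]],
    [15, [-6, 0, 0], [0, 0, 0]],
    [15, [-7, 0, 0], [0, 0, 0]],
    [15, [-8, 0, 0], [0, 0, 0]]
  ]
}}

```text
clock: 21.78
position: [604.3, -90.3, 117.8]
orientation: [0.676, 0.737, 0.001, 0.0]
ft_force: [4.6, 3.4, -4.4]
width: 23.5
grasp_force: 30.0
```

Request:
{"fn": "jog_arm", "kwargs": {
  "increments": [
    [15, [-1, 0, 0], [0, 0, 0]],
    [15, [-2, 0, 0], [0, 0, 0]],
    [15, [-3, 0, 0], [0, 0, 0]],
    [15, [-4, 0, 0], [0, 0, 0]],
    [15, [-5, 0, 0], [0, 0, 0]],
    [15, [-6, 0, 0], [0, 0, 0]],
    [15, [-7, 0, 0], [0, 0, 0]],
    [15, [-8, 0, 0], [0, 0, 0]]
  ]
}}

```text
clock: 22.45
position: [605.0, -98.3, 117.8]
orientation: [0.676, 0.737, 0.001, 0.0]
ft_force: [4.8, 2.6, -5.2]
width: 23.8
grasp_force: 30.0
```

Request:
{"fn": "jog_arm", "kwargs": {
  "increments": [
    [15, [-1, 0, 0], [0, 0, 0]],
    [15, [-2, 0, 0], [0, 0, 0]],
    [15, [-3, 0, 0], [0, 0, 0]],
    [15, [-4, 0, 0], [0, 0, 0]]
  ]
}}

```text
clock: 22.78
position: [605.4, -102.2, 117.8]
orientation: [0.676, 0.737, 0.001, 0.0]
ft_force: [6.2, 3.5, -5.2]
width: 23.6
grasp_force: 30.0
```

Request:
{"fn": "jog_arm", "kwargs": {
  "increments": [
    [15, [-1, 0, 0], [0, 0, 0]],
    [15, [-2, 0, 0], [0, 0, 0]],
    [15, [-3, 0, 0], [0, 0, 0]],
    [15, [-4, 0, 0], [0, 0, 0]],
    [15, [-5, 0, 0], [0, 0, 0]]
  ]
}}

```text
clock: 23.2
position: [605.9, -107.2, 117.8]
orientation: [0.676, 0.737, 0.001, 0.0]
ft_force: [5.4, 2.4, -5.5]
width: 23.5
grasp_force: 30.0
```

Request:
{"fn": "jog_arm", "kwargs": {
  "increments": [
    [15, [-1, 0, 0], [0, 0, 0]],
    [15, [-2, 0, 0], [0, 0, 0]],
    [15, [-3, 0, 0], [0, 0, 0]],
    [15, [-3, 0, 0], [0, 0, 0]]
  ]
}}

```text
clock: 23.53
position: [606.1, -109.3, 117.8]
orientation: [0.675, 0.737, 0.001, -0.0]
ft_force: [5.6, 4.6, -3.8]
width: 23.6
grasp_force: 30.0
```

Request:
{"fn": "jog_arm", "kwargs": {
  "increments": [
    [15, [-1, 0, 0], [0, 0, 0]],
    [15, [-2, 0, 0], [0, 0, 0]],
    [15, [-2, 0, 0], [0, 0, 0]]
  ]
}}

```text
clock: 23.78
position: [606.1, -109.3, 117.8]
orientation: [0.675, 0.738, 0.001, -0.001]
ft_force: [2.8, 7.8, -1.6]
width: 23.6
grasp_force: 30.0
```

Request:
{"fn": "jog_arm", "kwargs": {
  "increments": [
    [15, [-1, 0, 0], [0, 0, 0]],
    [15, [-2, 0, 0], [0, 0, 0]],
    [15, [-2, 0, 0], [0, 0, 0]]
  ]
}}

```text
clock: 24.03
position: [606.1, -109.3, 117.8]
orientation: [0.674, 0.738, 0.002, -0.002]
ft_force: [2.4, 13.6, -0.8]
width: 23.5
grasp_force: 30.0
```

It is against the stop: y holds at -109.3 while the force rises. I'll release and lift away.

Request:
{"fn": "jog_arm", "kwargs": {
  "increments": [
    [35, [0, 0, 0], [0, 0, 0]],
    [50, [0, 0, 0], [0, 0, 0]],
    [70, [0, 0, 0], [0, 0, 0]],
    [80, [0, 0, 0], [0, 0, 0]],
    [80, [0, 0, 0], [0, 0, 0]],
    [80, [0, 0, 0], [0, 0, 0]],
    [80, [0, 0, -10], [0, 0, 0]],
    [80, [0, 0, -35], [0, 0, 0]],
    [80, [0, 0, -70], [0, 0, 0]],
    [80, [0, 0, -110], [0, 0, 0]],
    [80, [0, 0, -150], [0, 0, 0]],
    [80, [0, 0, -150], [0, 0, 0]]
  ]
}}

```text
clock: 25.03
position: [609.5, -116.6, 277.6]
orientation: [0.676, 0.736, 0.004, 0.006]
ft_force: [0.7, -0.0, 0.3]
width: 79.8
grasp_force: 0.0
```

Request:
{"fn": "jog_arm", "kwargs": {
  "increments": [
    [80, [30, 0, 0], [0, 0, 0]],
    [80, [65, 0, 0], [0, 0, 0]],
    [80, [100, 0, 0], [0, 0, 0]],
    [80, [120, 0, 0], [0, 0, 0]],
    [80, [120, 0, 0], [0, 0, 0]],
    [80, [120, 0, 0], [0, 0, 0]]
  ]
}}

```text
clock: 25.53
position: [595.2, 5.1, 268.4]
orientation: [0.675, 0.738, -0.0, 0.001]
ft_force: [0.1, 0.2, 0.3]
width: 80.2
grasp_force: 0.0
```

Run:
```python
from h import *
s=snap('scene','s10')['pixels']
cv2.imwrite('pics/c10.png',cv2.resize(s[120:360,70:390],None,fx=2.5,fy=2.5,interpolation=cv2.INTER_CUBIC))
```

```text
(no output)
```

View pics/c10.png

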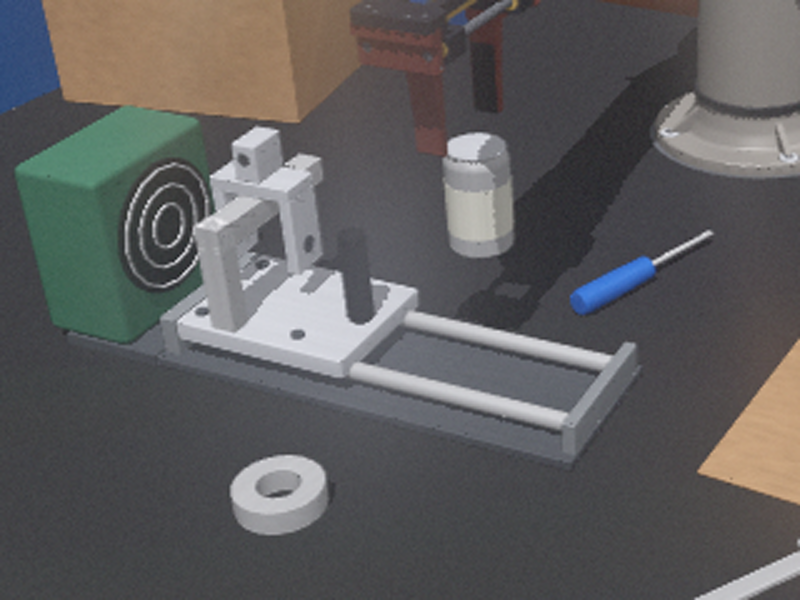

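The carriage is home with its deck touching the end block at (180,320). The bracket hangs on the bar at (265,190), and the bystanders are in place.

```bash
python3 -c "
from rig import manip
print(manip.hand_in())"
```

```text
the job is handed in; nothing more can be done
None
```

The job is handed in: the bracket was stood upright on the mat, hung astride the bar, and the carriage slid home to the stop and let go at about 25.5 s. One slip: as I let go on the mat, a stray row commanded the arm about 24 mm down for 1/12 s; the peak force was not recorded, but the readings and pictures afterwards were normal.

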